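# Service the desoldering vacuum collector

## Robot

A 6-joint arm with a two-finger parallel gripper is mounted at the origin on a cart in front of the work surface, level with it; the furniture and walls round the work are solid. World frame = base frame: x ahead of the robot, y to its left, z up, the work surface at z = 0. Lengths are in m, angles in rad, forces in N, time in s.
With the tool pointing down it reaches from about 0.35 to 0.775 m from the base axis. Payload 5.5 kg.
Tool frame: the origin (TCP) lies midway between the tips of the shut fingers; the grasp point (between the pads) lies 19 mm behind it; z points along the fingers, y is the line along which they close (so a half turn about z gives the same grasp; the last joint's range is limited). The gripper opens to 85 mm and grips with 20 to 120 N. Pads are 22 mm wide; open, the fingers measure 114 mm over their backs; the gripper's body (76 mm by 85 mm) begins 54 mm behind the grasp point. The pads swing forward as they close: fully open they stand 13 mm farther back than shut.
Start: joints at [-0.14, 0.313, 0.046, 1.304, 0, 1.431], TCP at [0.575, -0, 0.231] pointing down, gripper open.
Joint ranges: [-2.76, 2.76], [-0.86, 1.69], [-1.03, 1.26], [-2.2, 2.34], [-1.47, 1.5], [-3.14, 3.14]. Speed limits (rad/s): [2.57, 2.57, 3.14, 3.14, 3.14, 3.14].

## Interface

Orientations are given as a 3x3 rotation matrix whose columns are the frame's x, y, z axes.
In Python, from bench import sense, capture, finish_job gives the robot as it stands.
- The arm moves only by the shell command python3 -m creep 'ROWS'. ROWS is JSON, a list that holds one entry, the list of rows, each a list of 7 numbers: the shift along the tool's x, y, z normalised to -1 to 1, where 1 is 0.4 m, then the turn, a rotation vector about the tool's x, y, z normalised to -1 to 1, where 1 is pi rad, then the opening, from 0 (shut) to 1 (fully open). A call has 1 to 8 rows; each row shifts and turns the commanded pose from where the row before left it, along the tool's axes as they then stand; what a row does not reach is not made up. A row lasts 1/8 s, in which the tool goes at most 62.5 mm and 10.7 degrees, less where a joint would pass 70% of its speed; a pose out of reach is approached as far as the arm can. A call with a number of a shift or a turn outside -1 to 1 is refused whole. A call with a gripper value outside its range is refused whole. The fingers move at their own pace and stop on an object; the grip force is fixed at half the most. Time passes only in rows, so rows that do not move let the fingers close. It gives the time, the measured TCP pose, the force, the opening and the grip force at its end, in the units of the state.
- sense(): the state, without advancing time (a new reading comes with each control period).
- capture(name): name is "scene" or "side" or "wrist"; returns a dict with "img" (480x640x3 uint8, blue, green, red), "vfov" (degrees; the focal length in pixels is half the picture's height over the tangent of half this angle, whatever the lens; pixels are square), "cx", "cy" (the principal point, pixels), "rvec" (rotation vector, rad) and "tvec" (3), from world to camera coordinates, as OpenCV has them. Camera axes: x right, y down, z forward; pixel columns grow to the right and rows downward; lengths in m; the calibration is good to about 2 mm. A picture is of the moment at which its call begins. There is no depth.
- finish_job(): hands the job in; it is judged then, once.
The state is a dict: "time_s": time; "joints": joint angles; "joint_vel": joint speeds; "tau": joint torques, N m; "ee_pos": TCP position; "ee_rot": TCP orientation; "contact_force": force on the tool from outside, world axes, zero at the start; "wrist_torque": the same for the moment, N m; "grip_width": finger opening in m; "gripper_force": force on a finger pad.
Only numpy, scipy, OpenCV 4.12 (cv2) and the standard library are available. Lean on these libraries where they do the work, as an engineer would, in place of code of your own. Each camera call takes 0.05 s, during which the arm holds its last target. There are 200 camera calls.

## Task

Squeeze the finger tabs to draw in the two sprung hinge pins, lift the wire guard off the vacuum collector, scrub its middle pot with the long brush, two full strokes or more from bottom to rim, and put the brush back in its tube. Heft every canister: those heavy with solder go upright in the scrap tray, the light ones stay in wells. Then drop the guard back so that both pins spring home into their ears, leaving the other things alone.

Things in the scene. Friction and masses are not known exactly. Their poses are not given: they have to be found in the camera images.
- collector: Vacuum collector of the desoldering tools: fixed grey steel box, 176 mm deep (x), 200 mm wide (y), its aluminium deck 100 mm above the bench, placed and turned differently each time. Origin: centre of its underside; x to its back, y to its left, z up. Four wells of 46 mm bore at x, y = +-40, +-40 mm, floor at z = 60 mm (40 mm deep), hold the canisters; the pot is in the middle.
- pot_floor (a point): Centre of the floor of the round pot in the middle of the collector's deck: bore 45 mm, floor 20 mm above the bench, 80 mm below the deck.
- tube_mouth (a point): Centre of the mouth of the black brush tube behind the collector's right back corner, at x, y = 114, -88 mm: bore 42 mm, rim 120 mm above the bench.
- eye_left (a point): Centre of the window (16 mm in the collector's x, 13 mm high) in the left (+y) hinge ear. The two steel ears, 8 mm thick, 34 mm wide, stand on the back of the deck at y = +-92 mm and reach 172 mm above the bench; the windows, 70 mm behind the collector's centre and 155 mm above the bench, take the guard's pins.
- eye_right (a point): Centre of the same window in the right (-y) ear.
- guard: Wire cage, open below, 0.28 kg: 157 mm deep (x), 166 mm wide, 58 mm tall, on the deck over the canisters. Origin: centre of its underside; fitted, it lies over the collector's centre at deck height, axes parallel to the collector's. Along its top back edge (x = +70, z = +55 mm) runs a 14 mm hinge tube with two sprung pins that project into the ears. It may stand on the bench (room at the right).
- guard_grip (a point): Point midway between the two dark finger tabs of the pins, 82 mm above the guard's underside, at its x = +70 mm. The tabs are 24 mm wide (x), 5 mm thick, and rise 8 to 41 mm above the hinge tube's axis; their outer faces lie 62 mm apart along the guard's y (pins out), 38 mm when squeezed together. Squeezed (6 N each, but grip firmly, 40 to 60 N), they lift the guard, which hangs to the front.
- pin_left (a joint): How far the left hinge pin is drawn in by its tab, m: 0 = sprung out, home; 0.012 = fully in, then 4 mm clear of the ear, so that the guard can go straight up or down. Let go, it springs out. A pin that meets the ear beside its window stays partly in.
- pin_right (a joint): The same for the right hinge pin.
- pin_left_tip (a point): Centre of the round end (8 mm thick) of the left pin; it lies at eye_left when the guard is fitted.
- pin_right_tip (a point): The same of the right pin, for eye_right.
- brush: Long round brush, 203 mm, upright in the brush tube, its lower end 8 mm above the bench. Origin: lower end of the bristles, z up the handle. Bristles 38 mm across (soft, stiff core 26 mm) up to z = 62 mm; grey tapered collar with a 50 mm disc at z = 112 to 117 mm that rests on the tube's rim; above it a round wooden handle 22 mm thick up to z = 199 mm, to be gripped.
- brush_tip (a point): Lower end of the bristles (the brush's origin).
- tray: Black open scrap tray 76 (x) x 124 mm (y), 18 mm high, floor 3 mm thick, 0.6 kg, loose on the 3 mm cutting mat to the left of the collector. Origin: centre of its underside, x across, y along it. It has room for two canisters, at about y = -30 and +30 mm.
- canister_1: Solder canister, may be absent: closed steel can, 40 mm in diameter, 85 mm tall, dark cap; origin at the centre of its underside. It stands in one of the wells (which varies), its upper 45 mm above the deck, to be gripped there (best along the collector's x, clear of the ears). Empty 0.13 to 0.15 kg (about 1.4 N), full of scrap solder 0.36 to 0.44 kg (about 4 N): only its weight tells.
- canister_2: Solder canister, the same in looks, size and possible weights as canister_1; may be absent.
- canister_3: Solder canister, the same in looks, size and possible weights as canister_1; may be absent.
- canister_4: Solder canister, the same in looks, size and possible weights as canister_1; may be absent.
- lamp_head (a point): Middle of the magnifier lamp's head, a fixed white disc 250 mm across that hangs tilted to the left of and behind the collector, from 0.23 to 0.39 m above the bench: keep the hand and what it carries clear of it.
- flux_tin: Bystander: open tin, 74 mm in diameter, 26 mm high.
- driver_mini_red: Bystander: small screwdriver with red handle, 114 mm long.
- tweezers_1: Bystander: black tweezers, 122 mm long.
There are look-alikes about, which are no part of the job. What is shaped like the canister_4 but orange or turquoise is not meant.

How it is judged:
By the outcome, as a careful person would: the job done as asked, in the order asked, and still so for the second after the job is handed in, with the robot touching nothing.
Of canister_1, canister_2, canister_3, canister_4 only 2 to 4 are there at a start; the rules pass over those that are not, and their reading is None.
At some moment in a run one of guard may be knocked a few centimetres aside while the robot is not near it.
Once in a run the grip may slacken for a moment while it holds something.
It also fails if it takes over 210 s, if anything falls off the work surface, if the arm or the gripper's body presses on something with over 40 N, if the wrist force passes 120 N, or if a joint passes its speed limit or range.

## Working session

There is one attempt and no reset: what is moved stays moved. The work goes in short steps, Python scripts to look and compute and a shell command to move; the robot and the scene stay as the last step left them, time stands still between calls to the robot, and variables do not carry over. Pictures are saved under pics/ and viewed, at most 14 in all, crops included, and the job is handed in when it is done.

```bash
mkdir -p pics; ls; cat > h.py <<'E'
import numpy as np, cv2, json
from bench import sense, capture
def cam(name, save=None):
    c=capture(name)
    if save: cv2.imwrite('pics/'+save,c['img'])
    return c
def K(c):
    f=240/np.tan(np.radians(c['vfov'])/2)
    return np.array([[f,0,c['cx']],[0,f,c['cy']],[0,0,1.]])
def RT(c):
    return cv2.Rodrigues(np.array(c['rvec'],float))[0],np.array(c['tvec'],float).ravel()
def ray(c,uv):
    R,t=RT(c); d=R.T@np.linalg.inv(K(c))@np.array([uv[0],uv[1],1.]); return -R.T@t,d/np.linalg.norm(d)
def onz(c,uv,z):
    o,d=ray(c,uv); return o+d*(z-o[2])/d[2]
def proj(c,P):
    R,t=RT(c); p=(K(c)@(R@np.atleast_2d(P).T+t[:,None])).T; return p[:,:2]/p[:,2:]
E
python3 - <<'E'
from h import *
for n in('scene','side','wrist'):
    c=cam(n,n+'0.png'); R,t=RT(c); print(n,c['vfov'],c['cx'],c['cy'],(-R.T@t).round(3),R[2].round(2), [k for k in c])
s=sense(); print({k:np.round(v,3).tolist() for k,v in s.items()})
E
```

```text
pics
scene 49.07913912676341 319.64735005561323 245.73664553536892 [-0.259 -0.767  0.925] [ 0.59  0.58 -0.56] ['img', 'vfov', 'cx', 'cy', 'rvec', 'tvec']
side 44.88718310762115 314.19364795084635 246.31856121932563 [0.161 1.136 1.088] [ 0.24 -0.75 -0.61] ['img', 'vfov', 'cx', 'cy', 'rvec', 'tvec']
wrist 69.7645023371724 320.6862544774146 245.88543276131273 [0.574 0.072 0.373] [-0.   -0.29 -0.96] ['img', 'vfov', 'cx', 'cy', 'rvec', 'tvec']
{'time_s': 0.15, 'joints': [-0.14, 0.314, 0.045, 1.304, -0.0, 1.431], 'joint_vel': [0.003, -0.002, 0.004, -0.001, -0.0, 0.001], 'tau': [0.002, -48.107, 29.882, 0.014, -0.0, -0.0], 'ee_pos': [0.575, 0.0, 0.231], 'ee_rot': [[0.0, 1.0, -0.001], [1.0, -0.0, 0.0], [0.0, -0.001, -1.0]], 'contact_force': [0.114, 0.558, -0.834], 'wrist_torque': [0.074, 0.093, 0.012], 'gripper_force': 0.0, 'grip_width': 0.085}
```

View pics/scene0.png

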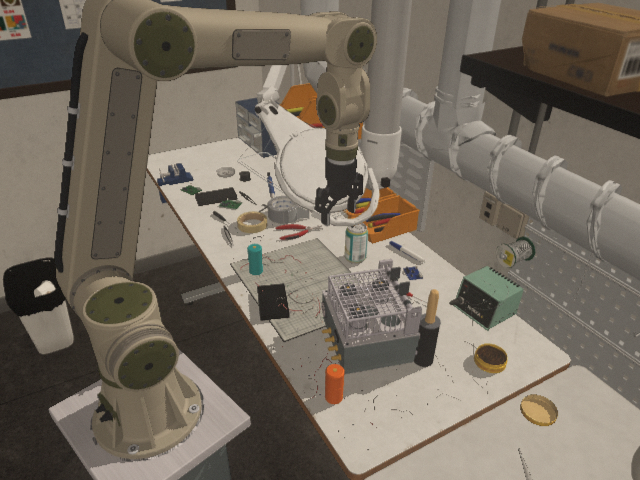

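View pics/side0.png

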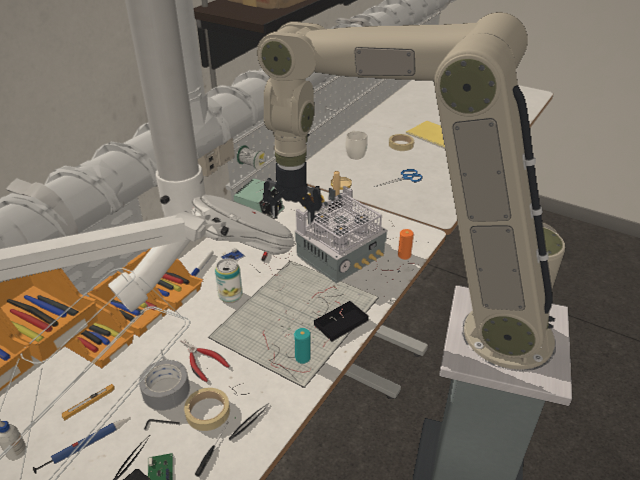

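View pics/wrist0.png

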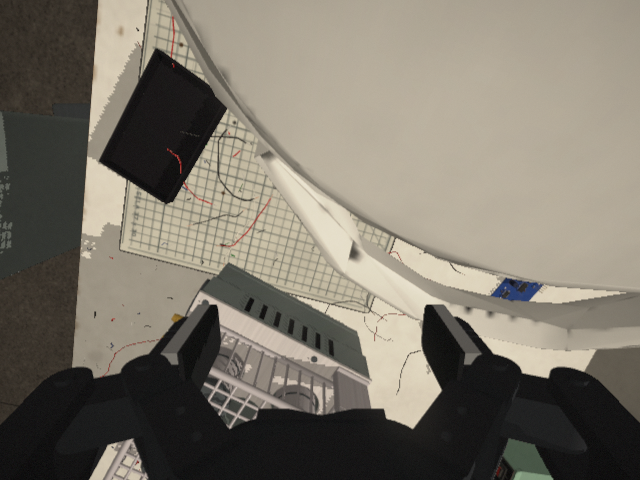

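The scene picture shows the collector near (370,325), the brush tube at (428,335), and the tray at (272,300). The teal (255,259) and orange (334,384) cans are look-alikes. The lamp disc is at (325,175). The side picture shows the collector at (342,235). Next: one enlarged composite of both views.

```bash
python3 - <<'E'
import cv2,numpy as np
a=cv2.imread('pics/scene0.png')[245:385,310:450]; b=cv2.imread('pics/side0.png')[165:290,280:405]
a=cv2.resize(a,(560,560),interpolation=cv2.INTER_CUBIC); cv2.imwrite('pics/cA.png',a)
b=cv2.resize(b,(560,560),interpolation=cv2.INTER_CUBIC); cv2.imwrite('pics/cB.png',b)
E
```

```text
(no output)
```

View pics/cA.png

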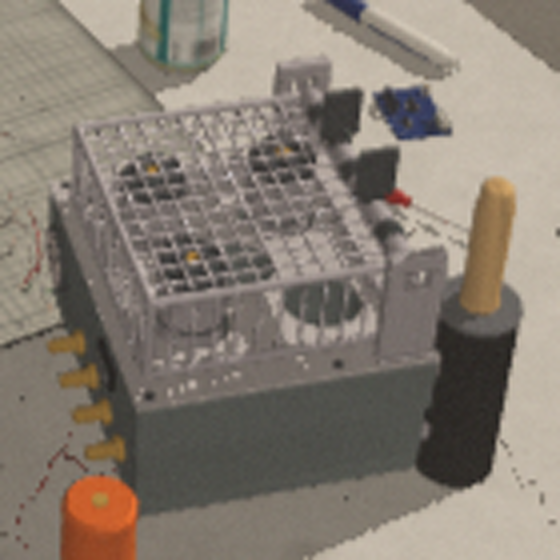

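View pics/cB.png

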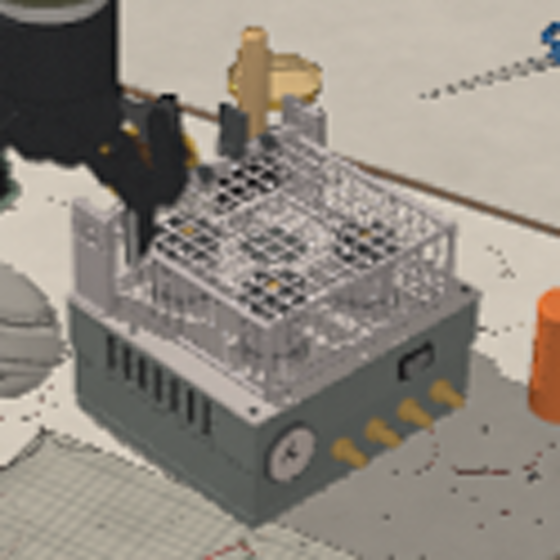

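The crops show canisters in three wells: front-left, front-right and back-left. The back-right well is empty. The wooden brush handle is at the right, and I can also see the dark tabs and both ears with windows. I'll compute positions from the deck corners and tabs.

```bash
python3 - <<'E'
from h import *
s=cam('scene'); d=cam('side')
A=lambda u,v:(u/4+310-.4,v/4+245-.4); B=lambda u,v:(u/4.48+280-.4,v/4.48+165-.4)
def p(n,c,uv,z): print(n,onz(c,uv,z).round(4))
p('S FR',s,A(143,403),.1);p('S FL',s,A(52,192),.1);p('S BR',s,A(440,352),.1)
p('D FL',d,B(255,418),.1);p('D BL',d,B(74,310),.1);p('D FR',d,B(479,292),.1)
def tri(a,b):
    o1,d1=ray(s,a);o2,d2=ray(d,b)
    t=np.linalg.lstsq(np.c_[d1,-d2],o2-o1,rcond=None)[0]; P=o1+t[0]*d1;Q=o2+t[1]*d2
    return ((P+Q)/2).round(4),np.linalg.norm(P-Q).round(4)
print('handle top',tri(A(497,182),B(255,30)))
p('handle top z211 S',s,A(497,185),.209);p('D',d,B(255,33),.209)
p('tube rim S',s,A(482,297),.12)
print('ear window right',tri(A(420,280),B(303,118)))
for n,a,b in(('FL',(150,168),(272,287)),('FR',(192,257),(365,233)),('BL',(285,150),(190,232))):
    p(n+' S',s,A(*a),.146);p(n+' D',d,B(*b),.146)
p('wells BR S',s,A(322,305),.1)
# tray corners via mask, in side
for n,c in(('scene',s),('side',d)):
    g=c['img'].max(2); m=(g<45).astype(np.uint8)
    x0,y0,x1,y1=(245,270,300,330) if n=='scene' else (305,290,380,350)
    mm=np.zeros_like(m);mm[y0:y1,x0:x1]=m[y0:y1,x0:x1]
    cs,_=cv2.findContours(mm,cv2.RETR_EXTERNAL,cv2.CHAIN_APPROX_NONE);k=max(cs,key=cv2.contourArea)
    P=np.array([onz(c,q[0],.018)[:2] for q in k]);r=cv2.minAreaRect((P*1000).astype(np.float32));print('tray',n,r)
    hull=cv2.approxPolyDP(cv2.convexHull(k),2,True)[:,0];print(hull.tolist())
E
```

```text
S FR [ 0.3708 -0.223   0.1   ]
S FL [ 0.463  -0.0598  0.1   ]
S BR [ 0.5209 -0.3119  0.1   ]
D FL [ 0.4695 -0.0523  0.1   ]
D BL [ 0.6094 -0.1243  0.1   ]
D FR [ 0.3663 -0.2193  0.1   ]
handle top (array([ 0.5453, -0.315 ,  0.2103]), np.float64(0.0016))
handle top z211 S [ 0.5458 -0.3155  0.209 ]
D [ 0.5441 -0.3124  0.209 ]
tube rim S [ 0.5558 -0.3126  0.12  ]
ear window right (array([ 0.5064, -0.3012,  0.1562]), np.float64(0.0006))
FL S [ 0.4806 -0.1235  0.146 ]
FL D [ 0.4795 -0.124   0.146 ]
FR S [ 0.4391 -0.1944  0.146 ]
FR D [ 0.4385 -0.1974  0.146 ]
BL S [ 0.5519 -0.1679  0.146 ]
BL D [ 0.5448 -0.166   0.146 ]
wells BR S [ 0.5033 -0.2409  0.1   ]
tray scene ((413.8594970703125, 76.41756439208984), (135.55029296875, 72.71156311035156), 53.941566467285156)
[[282, 285], [288, 316], [261, 319], [258, 287]]
tray side ((416.1913146972656, 91.999755859375), (129.2606964111328, 84.31126403808594), 54.859718322753906)
[[367, 316], [367, 320], [332, 340], [314, 324], [314, 320], [349, 301]]
```

```bash
python3 - <<'E'
from h import *
s=cam('scene'); d=cam('side'); w=cam('wrist')
def tri(a,b):
    o1,d1=ray(s,a);o2,d2=ray(d,b)
    t=np.linalg.lstsq(np.c_[d1,-d2],o2-o1,rcond=None)[0]; P=o1+t[0]*d1;Q=o2+t[1]*d2
    return ((P+Q)/2).round(4),np.linalg.norm(P-Q).round(4)
print('lamp',tri((326,177),(243,223)))
# orange can base/top, edges
print('orange top',onz(s,(335,369),.085),onz(d,(406,233),.085))
print('front edge',[onz(s,q,0).round(3).tolist() for q in((290,380),(350,472),(250,310))])
print('right edge joint',[onz(s,q,0).round(3).tolist() for q in((460,418),(560,365))])
print('tin',onz(s,(491,357),.026), 'tip img border',onz(s,(420,440),0))
m=np.array(w['img']); 
def show(n,uv,z): print(n,onz(w,uv,z).round(4))
show('BL corner deck?',(372,382),.1);show('FL corner',(225,263),.1)
# project expected model into images to check
def model(cx,cy,yaw,pts):
    c,s_=np.cos(yaw),np.sin(yaw); return np.array([[cx+c*x-s_*y,cy+s_*x+c*y,z] for x,y,z in pts])
P=model(.4937,-.1812,np.radians(-30),[(-88,100,100),(88,100,100),(-88,-100,100),(70,92,155),(70,-92,155),(70,92,172),(114,-88,211),(114,-88,120)]) if 0 else model(.4937,-.1812,np.radians(-30),np.array([(-88,100,100),(88,100,100),(-88,-100,100),(70,92,155),(70,-92,155),(114,-88,211),(114,-88,120)])/1000)
print(P.round(3).tolist());print(proj(s,P).round(1).tolist());print(proj(d,P).round(1).tolist());print(proj(w,P).round(1).tolist())
E
```

```text
lamp (array([0.6528, 0.1184, 0.2899]), np.float64(0.008))
orange top [ 0.31546224 -0.24557524  0.085     ] [ 0.31207522 -0.24078354  0.085     ]
front edge [[0.276, -0.145, -0.0], [0.206, -0.395, 0.0], [0.36, 0.108, 0.0]]
right edge joint [[0.466, -0.473, 0.0], [0.766, -0.554, 0.0]]
tin [ 0.64478787 -0.43625782  0.026     ] tip img border [ 0.36047741 -0.44598516  0.        ]
BL corner deck? [ 0.6225 -0.1427  0.1   ]
FL corner [ 0.4939 -0.0244  0.1   ]
[[0.467, -0.051, 0.1], [0.62, -0.139, 0.1], [0.367, -0.224, 0.1], [0.6, -0.137, 0.155], [0.508, -0.296, 0.155], [0.548, -0.314, 0.211], [0.548, -0.314, 0.12]]
[[321.3, 290.1], [387.8, 279.8], [344.6, 346.3], [384.0, 265.2], [413.2, 313.3], [434.3, 289.4], [428.9, 320.8]]
[[337.1, 258.4], [294.2, 230.3], [386.4, 228.8], [300.1, 216.2], [346.2, 192.2], [335.3, 170.8], [334.7, 196.7]]
[[196.8, 291.6], [369.4, 378.3], [115.2, 450.0], [353.9, 422.1], [248.3, 563.8], [287.0, 665.4], [295.4, 536.4]]
```

Collector estimate: centre (0.494,-0.181), yaw -30°. That fits the deck corners, the right window and the brush tube to within about 5 mm. The lamp is at (0.65,0.12,0.29). I'll move above the guard grip and turn +60° to refine it from close by.

```bash
python3 -m creep '[[[0,0,-0.09,0,0,0,1],[0,0,-0.09,0,0,0,1],[-0.09,-0.009,0,0,0,0,1],[-0.09,-0.009,0,0,0,0,1],[-0.09,-0.009,0,0,0,0,1],[-0.09,-0.009,0,0,0,0,1],[-0.09,-0.009,0,0,0,0,1],[-0.09,-0.009,0,0,0,0,1]]]'
python3 -m creep '[[[0,0,0,0,0,-0.0556,1],[0,0,0,0,0,-0.0556,1],[0,0,0,0,0,-0.0556,1],[0,0,0,0,0,-0.0556,1],[0,0,0,0,0,-0.0556,1],[0,0,0,0,0,-0.0556,1],[0,0,0,0,0,0,1],[0,0,0,0,0,0,1]]]'
python3 -c "
from h import *
w=cam('wrist','w1.png'); s=sense(); print(np.round(s['joints'],3),s['ee_pos'],s['ee_rot'])"
```

```text
time_s: 1.4
ee_pos: [0.5532, -0.2172, 0.3034]
ee_rot: [[-0.0, 1.0, 0.0], [1.0, 0.0, -0.0], [-0.0, 0.0, -1.0]]
contact_force: [1.3, 0.3, 0.1]
grip_width: 0.0855
gripper_force: 0.0
time_s: 2.4
ee_pos: [0.5534, -0.216, 0.3033]
ee_rot: [[-0.865, 0.502, 0.0], [0.502, 0.865, -0.0], [-0.0, 0.0, -1.0]]
contact_force: [-0.2, -0.6, -0.1]
grip_width: 0.0857
gripper_force: 0.0
[-0.507  0.346  0.267  1.492  0.     0.018] [ 0.5534156  -0.21603078  0.30332297] [[-8.65278683e-01  5.01291128e-01  7.17832641e-05]
 [ 5.01291128e-01  8.65278686e-01 -1.42857515e-05]
 [-6.92738489e-05  2.36231573e-05 -9.99999997e-01]]
```

View pics/w1.png

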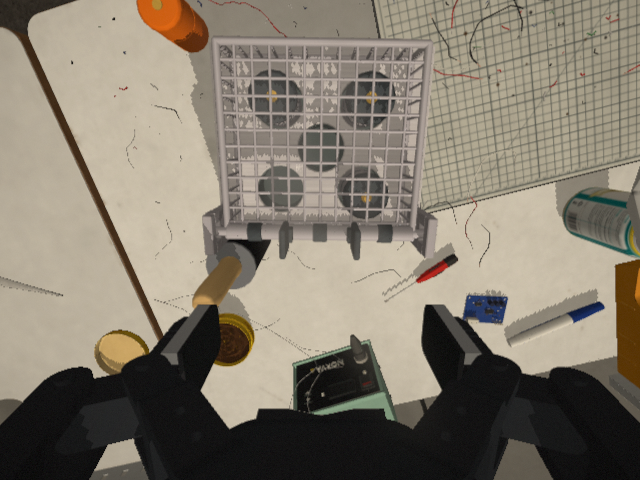

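The wrist view shows the guard square to the image. Caps are at (274,98), (370,97) and (363,196), the tabs at (284,240) and (355,240), the ears at (211,235) and (428,235), and the handle top at (205,300). I'll measure these.

```bash
python3 - <<'E'
from h import *
w=cam('wrist'); im=w['img']
hsv=cv2.cvtColor(im,cv2.COLOR_BGR2HSV)
m=cv2.inRange(hsv,(12,110,110),(35,255,255)); 
n,_,st,ce=cv2.connectedComponentsWithStats(m)
caps=[ce[i] for i in range(1,n) if 3<st[i,4]<200 and 220<ce[i][0]<430 and 50<ce[i][1]<225]
for c in caps: print('cap',c.round(1),onz(w,c,.146).round(4))
dk=(im.max(2)<75).astype(np.uint8); sub=np.zeros_like(dk); sub[219:262,270:372]=dk[219:262,270:372]
n,_,st,ce=cv2.connectedComponentsWithStats(sub)
for i in range(1,n):
    if st[i,4]>40: print('tab',st[i].tolist(),ce[i].round(1))
for nm,uv,z in(('earL outer top',(437,258),.172),('earR',(204,258),.172),('handle top',(203,300),.211),('edge',(36,40),0),('edge',(155,335),0),('orange',(160,5),.085)):
    print(nm,onz(w,uv,z).round(4))
print('tube rim ctr',onz(w,(233,265),.12).round(4))
cv2.imwrite('pics/t1.png',cv2.resize(im[200:320,180:450],(810,360),interpolation=cv2.INTER_CUBIC)[:, :800])
c=np.array([.4937,-.1812]);X=np.array([.866,-.5]);Y=np.array([.5,.866])
E
```

```text
cap [273.4  91.9] [ 0.4369 -0.1932  0.146 ]
cap [267.5  92.5] [ 0.4349 -0.1976  0.146 ]
cap [369.3  93.5] [ 0.4765 -0.1274  0.146 ]
cap [375.4  94.2] [ 0.4794 -0.1234  0.146 ]
cap [267.5  98.5] [ 0.4387 -0.2     0.146 ]
cap [274.1  99.1] [ 0.4417 -0.1957  0.146 ]
cap [368.8 100.8] [ 0.481  -0.1303  0.146 ]
cap [363.4 198.4] [ 0.5485 -0.1711  0.146 ]
cap [369.7 198.4] [ 0.5513 -0.1664  0.146 ]
tab [281, 222, 11, 10, 44] [285.2 226.3]
tab [347, 222, 13, 32, 188] [352.7 233.9]
earL outer top [ 0.6185 -0.1421  0.172 ]
earR [ 0.5207 -0.311   0.172 ]
handle top [ 0.5429 -0.3123  0.211 ]
edge [ 0.2282 -0.4058  0.    ]
edge [ 0.601  -0.5248  0.    ]
orange [ 0.3135 -0.2459  0.085 ]
tube rim ctr [ 0.5471 -0.315   0.12  ]
```

View pics/t1.png

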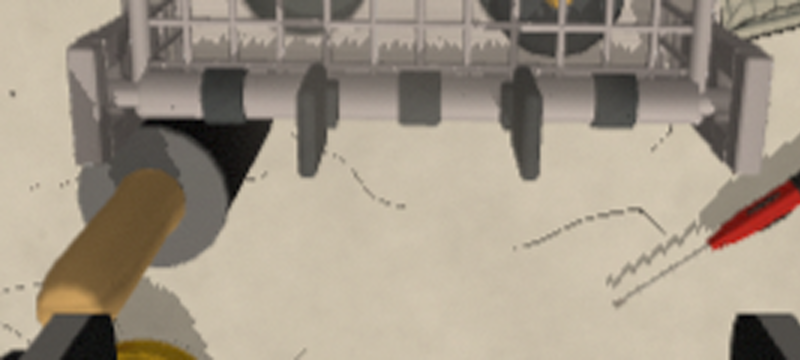

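```bash
python3 - <<'E'
from h import *
w=cam('wrist')
C=lambda u,v:(u/3+180-.33,v/3+200-.33)
c=np.array([.4937,-.1812]);X=np.array([.866,-.5]);Y=np.array([.5,.866])
pts=[]
for n,uv,z,loc in(('tabR',C(311,174),.196,(82,-28.5)),('tabL',C(528,177),.196,(82,28.5)),('earLo',C(768,172),.172,(87,96)),('earLi',C(740,172),.172,(87,88)),('earRi',C(103,163),.172,(87,-88)),('earRo',C(80,160),.172,(87,-96)),
 ('capFR',(270.5,95.5),.146,(-40,-40)),('capFL',(372,97),.146,(-40,40)),('capBL',(366.5,197),.146,(40,40)),('handle',C(78,295),.209,(114,-88)),('rim',C(153,195),.12,(114,-88))):
    p=onz(w,uv,z)[:2]; print(n,p.round(4),'local',[round(float((p-c)@X)*1000,1),round(float((p-c)@Y)*1000,1)],loc)
    if n!='handle':pts.append((loc,p))
A=np.array([a for a,_ in pts])/1000;B=np.array([b for _,b in pts])
M=lambda A,B:None
a0,b0=A.mean(0),B.mean(0);H=(A-a0).T@(B-b0);U,S,V=np.linalg.svd(H);R=V.T@np.diag([1,np.linalg.det(V.T@U.T)])@U.T
t=b0-R@a0;print('yaw',np.degrees(np.arctan2(R[1,0],R[0,0])),'c',t,'res mm',((A@R.T+t-B)*1000).round(1).tolist())
E
```

```text
tabR [ 0.5482 -0.2469] local [80.0, -29.7] (82, -28.5)
tabL [ 0.5766 -0.1995] local [80.9, 25.6] (82, 28.5)
earLo [ 0.6171 -0.1427] local [87.6, 95.0] (87, 96)
earLi [ 0.6132 -0.1495] local [87.6, 87.2] (87, 88)
earRi [ 0.5221 -0.3017] local [84.8, -90.2] (87, -88)
earRo [ 0.5181 -0.3068] local [83.9, -96.5] (87, -96)
capFR [ 0.438  -0.1968] local [-40.5, -41.3] (-40, -40)
capFL [ 0.4798 -0.1267] local [-39.3, 40.2] (-40, 40)
capBL [ 0.5488 -0.1682] local [41.2, 38.8] (40, 40)
handle [ 0.5431 -0.3107] local [107.5, -87.5] (114, -88)
rim [ 0.5457 -0.3168] local [112.9, -91.5] (114, -88)
yaw -30.815033102541147 c [ 0.49288269 -0.18142294] res mm [[0.5, -1.0], [1.3, 0.5], [-0.3, -0.8], [-0.5, -0.9], [0.5, 0.2], [0.3, -1.7], [0.1, 1.5], [-0.8, 0.2], [-1.0, 0.7], [-0.0, 1.5]]
```

Fit residuals are under 2 mm: centre (0.4929,-0.1814), yaw -30.8°. Now I'll descend onto the tabs and squeeze.

```bash
python3 -m creep '[[[0,-0.003,0.06,0,0,0.004,1],[0,0,0.06,0,0,0,1],[0,0,0.06,0,0,0,1],[0,0,0.06,0,0,0,1],[0,0,0.05,0,0,0,1],[0,0,0.05,0,0,0,1],[0,0,0,0,0,0,1],[0,0,0,0,0,0,1]]]'
python3 -m creep '[[[0,0,0,0,0,0,0],[0,0,0,0,0,0,0],[0,0,0,0,0,0,0],[0,0,0,0,0,0,0],[0,0,0,0,0,0,0],[0,0,0,0,0,0,0],[0,0,0,0,0,0,0],[0,0,0,0,0,0,0]]]'
```

```text
time_s: 3.55
ee_pos: [0.5532, -0.2173, 0.1681]
ee_rot: [[-0.86, 0.51, 0.001], [0.51, 0.86, -0.0], [-0.001, 0.0, -1.0]]
contact_force: [-0.7, -0.7, 0.5]
grip_width: 0.0852
gripper_force: 0.0
time_s: 4.55
ee_pos: [0.5543, -0.2177, 0.17]
ee_rot: [[-0.86, 0.51, 0.005], [0.51, 0.86, -0.002], [-0.005, 0.0, -1.0]]
contact_force: [0.1, 0.0, 8.9]
grip_width: 0.0354
gripper_force: 62.4
```

```bash
python3 -m creep '[[[0,0,-0.015,0,0,0,0],[0,0,-0.015,0,0,0,0],[0,0,-0.015,0,0,0,0],[0,0,-0.015,0,0,0,0],[0,0,0,0,0,0,0],[0,0,0,0,0,0,0],[0,0,0,0,0,0,0],[0,0,0,0,0,0,0]]]'; python3 -c "
from h import *
w=cam('wrist','w2.png')
s=cam('scene')['img'][225:385,310:470];cv2.imwrite('pics/s2.png',cv2.resize(s,(600,600),interpolation=cv2.INTER_CUBIC))
print(sense()['wrist_torque'])"
```

```text
time_s: 5.55
ee_pos: [0.5527, -0.217, 0.1911]
ee_rot: [[-0.86, 0.51, -0.0], [0.51, 0.86, 0.0], [0.0, 0.0, -1.0]]
contact_force: [-0.5, -1.1, -2.6]
grip_width: 0.0351
gripper_force: 60.2
[-0.03272699 -0.02833989  0.02086757]
```

View pics/s2.png

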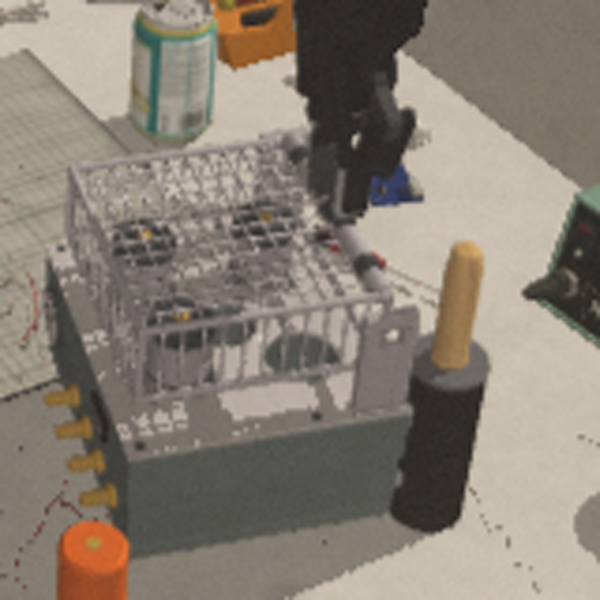

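The guard is free and lifted. Carrying on up, then across to the right.

```bash
python3 -m creep '[[[0,0,-0.05,0,0,0,0],[0,0,-0.05,0,0,0,0],[0,0,-0.05,0,0,0,0],[0,0,-0.05,0,0,0,0],[0,0,-0.05,0,0,0,0],[0.01,-0.03,0,0,0,0,0],[0.01,-0.06,0,0,0,0,0],[0,-0.06,0,0,0,0,0]]]'
python3 -m creep '[[[0,-0.065,0,0,0,0,0],[0,-0.065,0,0,0,0,0],[0,-0.065,0,0,0,0,0],[0,-0.065,0,0,0,0,0],[0,-0.065,0,0,0,0,0],[0,-0.04,0,0,0,0,0],[0,0,0,0,0,0,0],[0,0,0,0,0,0,0]]]'
python3 -c "
from h import *
s=cam('scene','s3.png')['img'][225:425,300:500];cv2.imwrite('pics/s3.png',cv2.resize(s,(600,600),interpolation=cv2.INTER_CUBIC))
print(sense()['joints'])"
```

```text
time_s: 6.65
ee_pos: [0.514, -0.265, 0.2902]
ee_rot: [[-0.86, 0.51, -0.001], [0.51, 0.86, 0.001], [0.002, -0.0, -1.0]]
contact_force: [0.5, -0.2, -2.7]
grip_width: 0.0352
gripper_force: 60.9
time_s: 7.65
ee_pos: [0.441, -0.3895, 0.2911]
ee_rot: [[-0.86, 0.51, -0.0], [0.51, 0.86, 0.001], [0.0, 0.001, -1.0]]
contact_force: [-0.0, -0.2, -2.6]
grip_width: 0.035
gripper_force: 65.6
[-8.59737801e-01  3.33871874e-01  2.20389171e-01  1.45759993e+00
  4.48994243e-04 -3.25223562e-01]
```

View pics/s3.png

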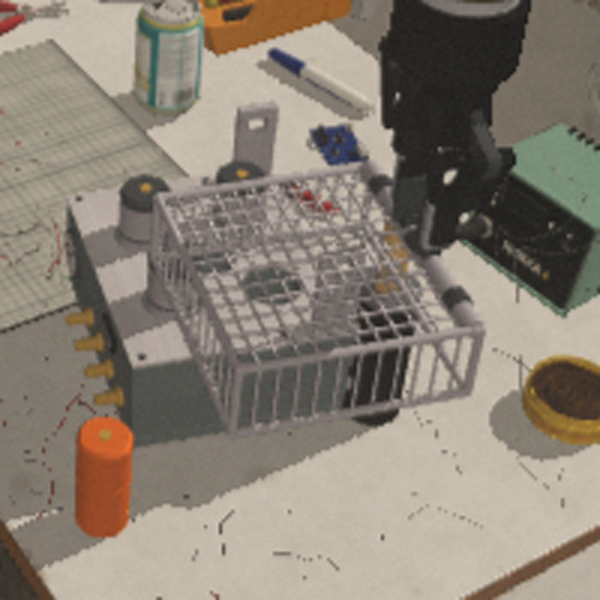

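```bash
python3 -m creep '[[[0,0,0.07,0,0,0,0],[0,0,0.07,0,0,0,0],[0,0,0.07,0,0,0,0],[0,0,0.07,0,0,0,0],[0,0,0.07,0,0,0,0],[0,0,0.07,0,0,0,0],[0,0,0.07,0,0,0,0],[0,0,0.03,0,0,0,0]]]'
python3 -m creep '[[[0,0,0.01,0,0,0,0],[0,0,0.008,0,0,0,0],[0,0,0.006,0,0,0,0],[0,0,0.004,0,0,0,0],[0,0,0.004,0,0,0,0],[0,0,0,0,0,0,0],[0,0,0,0,0,0,0]]]'
```

```text
time_s: 8.7
ee_pos: [0.4407, -0.3885, 0.0817]
ee_rot: [[-0.861, 0.509, -0.002], [0.509, 0.861, 0.002], [0.002, 0.001, -1.0]]
contact_force: [-1.3, 0.2, -2.6]
grip_width: 0.0349
gripper_force: 65.5
time_s: 9.57
ee_pos: [0.4409, -0.3902, 0.0706]
ee_rot: [[-0.86, 0.51, 0.0], [0.51, 0.86, -0.0], [-0.0, 0.0, -1.0]]
contact_force: [-0.4, 0.4, -3.1]
grip_width: 0.0351
gripper_force: 65.5
```

```bash
for i in 1 2 3; do python3 -m creep '[[[0,0,0.003,0,0,0,0],[0,0,0.003,0,0,0,0],[0,0,0,0,0,0,0],[0,0,0,0,0,0,0]]]' | grep -E "pos|contact"; done
```

```text
ee_pos: [0.4412, -0.3905, 0.0701]
contact_force: [-2.4, 2.7, 9.4]
ee_pos: [0.4414, -0.3906, 0.07]
contact_force: [-5.2, 5.7, 23.8]
ee_pos: [0.4417, -0.3908, 0.0699]
contact_force: [-8.1, 9.3, 36.5]
```

```bash
python3 -m creep '[[[0,0,-0.009,0,0,0,0],[0,0,-0.009,0,0,0,0],[0,0,0,0,0,0,0],[0,0,0,0,0,0,0.2],[0,0,0,0,0,0,0.5],[0,0,0,0,0,0,1],[0,0,0,0,0,0,1],[0,0,0,0,0,0,1]]]'
python3 -m creep '[[[0,0,-0.05,0,0,0,1],[0,0,-0.1,0,0,0,1],[0,0,-0.12,0,0,0,1],[0,0,-0.12,0,0,0,1],[0,0,-0.12,0,0,0,1],[0,0,-0.12,0,0,0,1],[0,0,0,0,0,0,1],[0,0,0,0,0,0,1]]]'
python3 -c "
from h import *
w=cam('wrist','w4.png')"
```

```text
time_s: 12.08
ee_pos: [0.4411, -0.3904, 0.0708]
ee_rot: [[-0.86, 0.51, 0.001], [0.51, 0.86, -0.001], [-0.001, -0.0, -1.0]]
contact_force: [0.4, 1.0, 0.0]
grip_width: 0.0857
gripper_force: 0.0
time_s: 13.08
ee_pos: [0.4409, -0.3902, 0.3223]
ee_rot: [[-0.86, 0.51, 0.0], [0.51, 0.86, -0.0], [-0.0, -0.0, -1.0]]
contact_force: [-0.1, 0.7, -0.7]
grip_width: 0.0853
gripper_force: 0.0
```

View pics/w4.png

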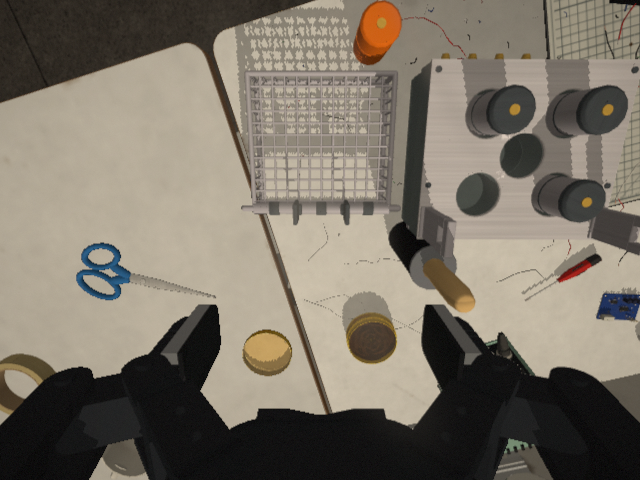

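The guard stands on the bench, with its right side on the seam at pixels (250..395, 70..215). The brush handle's top is at (459,297). Checking the handle's axis numerically from two views.

```bash
python3 - <<'E'
from h import *
w=cam('wrist'); s=cam('scene'); d=cam('side')
P=np.array([[.5457,-.3154,z] for z in(.125,.166,.207)])
for n,c in(('w',w),('s',s),('d',d)):
    q=proj(c,P); hsv=cv2.cvtColor(c['img'],cv2.COLOR_BGR2HSV); m=cv2.inRange(hsv,(8,70,90),(28,255,255))
    k=np.zeros_like(m); x,y=q[1].astype(int); 
    x0,y0=(q.min(0)-12).astype(int);x1,y1=(q.max(0)+12).astype(int); k[y0:y1,x0:x1]=m[y0:y1,x0:x1]
    nn,l,st,ce=cv2.connectedComponentsWithStats(k); i=1+st[1:,4].argmax()
    ys,xs=np.where(l==i); ln=cv2.fitLine(np.c_[xs,ys].astype(np.float32),cv2.DIST_L2,0,.01,.01).ravel()
    print(n,q.round(1).tolist(),st[i].tolist(),ce[i].round(1),ln.round(3), onz(c,ce[i],.166).round(4))
E
```

```text
w [[433.9, 268.4], [447.8, 283.6], [465.5, 303.1]] [423, 259, 53, 55, 1356] [449.5 286.4] [  0.68    0.733 449.524 286.387] [ 0.5491 -0.3152  0.166 ]
s [[428.8, 319.9], [431.2, 306.0], [433.7, 291.6]] [425, 289, 14, 35, 328] [431.7 306.3] [ 1.74000e-01 -9.85000e-01  4.31674e+02  3.06290e+02] [ 0.5457 -0.3167  0.166 ]
d [[335.7, 195.3], [336.0, 183.8], [336.3, 172.0]] [323, 171, 25, 27, 287] [337.5 184. ] [ 3.10000e-01 -9.51000e-01  3.37484e+02  1.83965e+02] [ 0.5411 -0.3159  0.166 ]
```

```bash
python3 -m creep '[[[-0.026,0.059,0,0,0,0,1],[-0.026,0.059,0,0,0,0,1],[-0.026,0.059,0,0,0,0,1],[-0.026,0.059,0,0,0,0,1],[-0.026,0.058,0,0,0,0,1],[0,0,0,0,0,0,1],[0,0,0.05,0,0,0,1],[0,0,0.05,0,0,0,1]]]'
python3 -m creep '[[[0,0,0.06,0,0,0,1],[0,0,0.06,0,0,0,1],[0,0,0.06,0,0,0,1],[0,0,0.05,0,0,0,1],[0,0,0.045,0,0,0,1],[0,0,0.027,0,0,0,1],[0,0,0,0,0,0,1],[0,0,0,0,0,0,1]]]'
python3 -m creep '[[[0,0,0,0,0,0,0],[0,0,0,0,0,0,0],[0,0,0,0,0,0,0],[0,0,0,0,0,0,0],[0,0,0,0,0,0,0],[0,0,0,0,0,0,0],[0,0,0,0,0,0,0],[0,0,0,0,0,0,0]]]'
```

```text
time_s: 14.28
ee_pos: [0.5449, -0.316, 0.2816]
ee_rot: [[-0.86, 0.511, -0.001], [0.511, 0.86, -0.0], [0.001, -0.0, -1.0]]
contact_force: [-0.4, 0.7, 0.2]
grip_width: 0.0855
gripper_force: 0.0
time_s: 15.28
ee_pos: [0.5458, -0.3159, 0.1625]
ee_rot: [[-0.86, 0.51, 0.001], [0.51, 0.86, -0.001], [-0.001, -0.0, -1.0]]
contact_force: [-0.7, 0.6, 0.3]
grip_width: 0.0853
gripper_force: 0.0
time_s: 16.27
ee_pos: [0.5458, -0.3155, 0.162]
ee_rot: [[-0.86, 0.51, 0.001], [0.51, 0.86, -0.0], [-0.001, 0.0, -1.0]]
contact_force: [0.9, 1.5, 3.7]
grip_width: 0.0209
gripper_force: 58.6
```

Brush gripped (20.9 mm). Lift it and carry it over the pot.

```bash
python3 -m creep '[[[0,0,-0.03,0,0,0,0],[0,0,-0.06,0,0,0,0],[0,0,-0.065,0,0,0,0],[0,0,-0.065,0,0,0,0],[0,0,-0.065,0,0,0,0],[0,0,-0.065,0,0,0,0],[0,0,-0.065,0,0,0,0],[0,0,-0.04,0,0,0,0]]]'
python3 -m creep '[[[0.03,0.023,0,0,0,0,0],[0.05,0.039,0,0,0,0,0],[0.05,0.039,0,0,0,0,0],[0.05,0.039,0,0,0,0,0],[0.05,0.039,0,0,0,0,0],[0.055,0.042,0,0,0,0,0],[0,0,0,0,0,0,0],[0,0,0,0,0,0,0]]]'
python3 - <<'E'
from h import *
st=sense(); print(np.array(st['wrist_torque']).round(3))
e=np.array(st['ee_pos']); s=cam('scene'); d=cam('side'); 
for n,c in(('s',s),('d',d)):
    print(n,'exp tip/disc/pot',proj(c,[e+[0,0,-.154],e+[0,0,-.154+.115],[.4929,-.1814,.1]]).round(1).tolist())
a=s['img'][190:350,310:430]; b=d['img'][130:250,290:380]
cv2.imwrite('pics/b5.png',np.hstack([cv2.resize(a,(450,600),interpolation=cv2.INTER_CUBIC),cv2.resize(b,(350,600)[0:2] if 0 else (350,467),interpolation=cv2.INTER_CUBIC) if 0 else cv2.copyMakeBorder(cv2.resize(b,(350,467),interpolation=cv2.INTER_CUBIC),0,133,0,0,cv2.BORDER_CONSTANT)]))
E
```

```text
time_s: 17.27
ee_pos: [0.5454, -0.3159, 0.3455]
ee_rot: [[-0.86, 0.51, 0.001], [0.51, 0.86, -0.001], [-0.001, -0.001, -1.0]]
contact_force: [0.2, 0.1, -0.7]
grip_width: 0.0204
gripper_force: 58.6
time_s: 18.27
ee_pos: [0.4928, -0.1818, 0.344]
ee_rot: [[-0.86, 0.51, 0.0], [0.51, 0.86, -0.001], [-0.001, -0.0, -1.0]]
contact_force: [-0.4, 0.0, -1.4]
grip_width: 0.0206
gripper_force: 58.6
[ 0.054 -0.025  0.02 ]
s exp tip/disc/pot [[370.3, 280.7], [373.9, 238.5], [367.7, 310.6]]
d exp tip/disc/pot [[341.6, 203.5], [342.7, 167.5], [340.7, 229.6]]
```

View pics/b5.png

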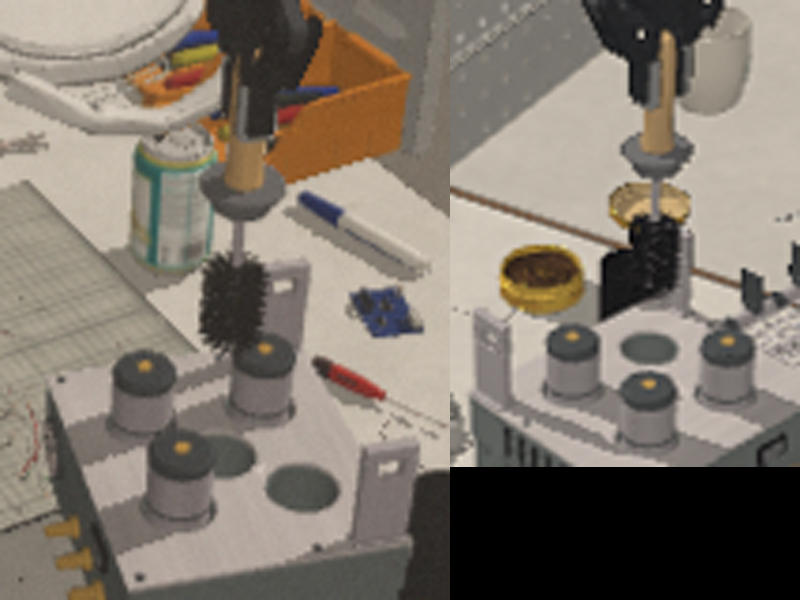

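The brush hangs straight above the pot, with its tip at about (232,350) in the left panel. The pot hole is at (228,455). Canisters stand front-left, front-right and back-left; the back-right well is empty. Lowering into the pot.

```bash
python3 -m creep '[[[0,0,0.05,0,0,0,0],[0,0,0.06,0,0,0,0],[0,0,0.06,0,0,0,0],[0,0,0.05,0,0,0,0],[0,0,0.05,0,0,0,0],[0,0,0.03,0,0,0,0],[0,0,0,0,0,0,0]]]'
python3 -m creep '[[[0,0,0.03,0,0,0,0],[0,0,0.03,0,0,0,0],[0,0,0.03,0,0,0,0],[0,0,0.02,0,0,0,0],[0,0,0,0,0,0,0],[0,0,0,0,0,0,0]]]'
```

```text
time_s: 19.25
ee_pos: [0.4922, -0.1815, 0.2228]
ee_rot: [[-0.86, 0.511, -0.002], [0.511, 0.86, 0.001], [0.002, -0.0, -1.0]]
contact_force: [-1.2, -0.1, -1.7]
grip_width: 0.0207
gripper_force: 58.6
time_s: 20.0
ee_pos: [0.4928, -0.1814, 0.18]
ee_rot: [[-0.86, 0.51, 0.001], [0.51, 0.86, -0.0], [-0.001, 0.0, -1.0]]
contact_force: [-0.9, 0.1, -0.9]
grip_width: 0.0209
gripper_force: 58.6
```

```bash
python3 -m creep '[[[0,0,0.006,0,0,0,0],[0,0,0.006,0,0,0,0],[0,0,0,0,0,0,0],[0,0,0,0,0,0,0]]]'
for i in 1 2 3; do python3 -m creep '[[[0,0,-0.05,0,0,0,0],[0,0,-0.05,0,0,0,0],[0,0,-0.05,0,0,0,0],[0,0,-0.05,0,0,0,0],[0,0,0,0,0,0,0],[0,0,0,0,0,0,0]]]' | grep -E "pos|contact"
python3 -m creep '[[[0,0,0.05,0,0,0,0],[0,0,0.05,0,0,0,0],[0,0,0.05,0,0,0,0],[0,0,0.05,0,0,0,0],[0,0,0,0,0,0,0],[0,0,0,0,0,0,0]]]' | grep -E "pos|contact|width"; done
```

```text
time_s: 20.5
ee_pos: [0.4926, -0.1813, 0.1749]
ee_rot: [[-0.86, 0.51, 0.0], [0.51, 0.86, -0.0], [-0.0, 0.0, -1.0]]
contact_force: [-0.4, 0.5, -1.4]
grip_width: 0.0205
gripper_force: 58.6
ee_pos: [0.4924, -0.1812, 0.2542]
contact_force: [-0.1, -0.4, -1.6]
ee_pos: [0.4921, -0.181, 0.1741]
contact_force: [-0.4, 0.5, -0.7]
grip_width: 0.0205
ee_pos: [0.4924, -0.1812, 0.2541]
contact_force: [0.4, 0.4, -1.8]
ee_pos: [0.4924, -0.1812, 0.1747]
contact_force: [0.7, 0.2, -0.3]
grip_width: 0.0205
ee_pos: [0.4925, -0.1813, 0.2545]
contact_force: [0.0, -0.8, -1.6]
ee_pos: [0.4925, -0.1812, 0.1749]
contact_force: [0.1, -0.4, -1.2]
grip_width: 0.0206
```

```bash
python3 -m creep '[[[0.009,0,0.005,0,0,0,0],[0,0,0.004,0,0,0,0],[0,0,0,0,0,0,0],[0,0,0,0,0,0,0]]]'| grep -E "pos|contact"
for i in 1 2; do python3 -m creep '[[[0,0,-0.055,0,0,0,0],[0,0,-0.055,0,0,0,0],[0,0,-0.05,0,0,0,0],[0,0,-0.05,0,0,0,0],[0,0,0,0,0,0,0],[0,0,0,0,0,0,0]]]' | grep -E "pos|contact"
python3 -m creep '[[[-0.006,0,0.055,0,0,0,0],[-0.003,0,0.055,0,0,0,0],[0,0,0.05,0,0,0,0],[0,0,0.05,0,0,0,0],[0,0,0,0,0,0,0],[0,0,0,0,0,0,0]]]' | grep -E "pos|contact|width"; done
python3 -m creep '[[[0.009,0,-0.08,0,0,0,0],[0,0,-0.09,0,0,0,0],[0,0,-0.09,0,0,0,0],[0,0,-0.09,0,0,0,0],[0,0,-0.08,0,0,0,0],[0,0,0,0,0,0,0],[0,0,0,0,0,0,0]]]'| grep -E "pos|contact|width"

```

```text
ee_pos: [0.4896, -0.1796, 0.1715]
contact_force: [0.9, 0.4, -2.3]
ee_pos: [0.4893, -0.1794, 0.2546]
contact_force: [-0.7, 0.8, -1.6]
ee_pos: [0.492, -0.181, 0.1704]
contact_force: [-0.2, 1.2, -1.4]
grip_width: 0.0207
ee_pos: [0.4923, -0.1812, 0.2544]
contact_force: [0.2, 0.4, -0.9]
ee_pos: [0.4952, -0.1829, 0.1707]
contact_force: [-1.0, 0.0, -1.2]
grip_width: 0.0203
ee_pos: [0.4925, -0.1812, 0.3425]
contact_force: [-0.7, 0.4, -1.2]
grip_width: 0.0205
```

Strokes are done (five, from floor to rim). Returning the brush to its tube.

```bash
python3 -m creep '[[[-0.03,-0.023,0,0,0,0,0],[-0.05,-0.039,0,0,0,0,0],[-0.05,-0.039,0,0,0,0,0],[-0.05,-0.039,0,0,0,0,0],[-0.05,-0.039,0,0,0,0,0],[-0.055,-0.042,0,0,0,0,0],[0,0,0,0,0,0,0],[0,0,0,0,0,0,0]]]'
python3 -m creep '[[[0,0,0.05,0,0,0,0],[0,0,0.06,0,0,0,0],[0,0,0.05,0,0,0,0],[0,0,0.05,0,0,0,0],[0,0,0.05,0,0,0,0],[0,0,0.05,0,0,0,0],[0,0,0,0,0,0,0],[0,0,0,0,0,0,0]]]'
python3 -m creep '[[[0,0,0.03,0,0,0,0],[0,0,0.03,0,0,0,0],[0,0,0.03,0,0,0,0],[0,0,0.02,0,0,0,0],[0,0,0.01,0,0,0,0],[0,0,0.007,0,0,0,0],[0,0,0,0,0,0,0]]]'
```

```text
time_s: 30.38
ee_pos: [0.5453, -0.3157, 0.3421]
ee_rot: [[-0.86, 0.511, -0.002], [0.511, 0.86, 0.001], [0.002, 0.0, -1.0]]
contact_force: [0.4, 0.4, -1.6]
grip_width: 0.0206
gripper_force: 59.0
time_s: 31.38
ee_pos: [0.5458, -0.3152, 0.2204]
ee_rot: [[-0.86, 0.51, 0.001], [0.51, 0.86, -0.001], [-0.001, -0.0, -1.0]]
contact_force: [-0.0, 0.3, -0.6]
grip_width: 0.0208
gripper_force: 59.0
time_s: 32.25
ee_pos: [0.5456, -0.3156, 0.1686]
ee_rot: [[-0.86, 0.51, 0.0], [0.51, 0.86, -0.0], [-0.0, 0.0, -1.0]]
contact_force: [-0.2, 0.4, -0.9]
grip_width: 0.0206
gripper_force: 59.0
```

```bash
for i in 1 2 3 4; do python3 -m creep '[[[0,0,0.005,0,0,0,0],[0,0,0,0,0,0,0],[0,0,0,0,0,0,0]]]'| grep -E "pos|contact"; done
```

```text
ee_pos: [0.5457, -0.3156, 0.1667]
contact_force: [0.6, -0.4, -0.8]
ee_pos: [0.5456, -0.3155, 0.1645]
contact_force: [-0.1, 0.4, -1.1]
ee_pos: [0.5456, -0.3155, 0.1625]
contact_force: [0.3, -1.2, -1.4]
ee_pos: [0.5456, -0.3155, 0.1605]
contact_force: [0.9, -0.2, -1.2]
```

```bash
for i in 1 2 3 4; do python3 -m creep '[[[0,0,0.005,0,0,0,0],[0,0,0,0,0,0,0],[0,0,0,0,0,0,0]]]'| grep -E "pos|contact"; done
```

```text
ee_pos: [0.5456, -0.3155, 0.1585]
contact_force: [0.1, 0.0, -0.7]
ee_pos: [0.5456, -0.3155, 0.1565]
contact_force: [0.4, -0.1, -0.9]
ee_pos: [0.5459, -0.3157, 0.1557]
contact_force: [-1.4, 1.9, 5.8]
ee_pos: [0.5461, -0.3158, 0.1556]
contact_force: [-3.5, 3.2, 14.2]
```

The brush sits 6 mm higher in the grip than assumed, so earlier strokes began 2 to 6 mm above the floor. I'll repeat two strokes with floor contact.

```bash
python3 -m creep '[[[0,0,-0.04,0,0,0,0],[0,0,-0.06,0,0,0,0],[0,0,-0.07,0,0,0,0],[0,0,-0.07,0,0,0,0],[0,0,-0.07,0,0,0,0],[0,0,-0.07,0,0,0,0],[0,0,-0.06,0,0,0,0],[0,0,-0.04,0,0,0,0]]]'|grep -E "pos|cont"
python3 -m creep '[[[0.03,0.023,0,0,0,0,0],[0.05,0.039,0,0,0,0,0],[0.05,0.039,0,0,0,0,0],[0.05,0.039,0,0,0,0,0],[0.05,0.039,0,0,0,0,0],[0.055,0.042,0,0,0,0,0],[0,0,0,0,0,0,0],[0,0,0,0,0,0,0]]]'|grep -E "pos|cont"
python3 -m creep '[[[0,0,0.06,0,0,0,0],[0,0,0.07,0,0,0,0],[0,0,0.07,0,0,0,0],[0,0,0.06,0,0,0,0],[0,0,0.06,0,0,0,0],[0,0,0.05,0,0,0,0],[0,0,0.04,0,0,0,0],[0,0,0.01,0,0,0,0]]]'|grep -E "pos|cont"
python3 -m creep '[[[0,0,0.005,0,0,0,0],[0,0,0.003,0,0,0,0],[0,0,0.003,0,0,0,0],[0,0,0,0,0,0,0],[0,0,0,0,0,0,0]]]'|grep -E "pos|cont"
```

```text
ee_pos: [0.5458, -0.3157, 0.3461]
contact_force: [0.2, 0.1, -0.6]
ee_pos: [0.493, -0.1818, 0.3448]
contact_force: [0.2, 0.2, -0.7]
ee_pos: [0.4922, -0.1819, 0.1751]
contact_force: [-0.5, -0.6, -1.9]
ee_pos: [0.4927, -0.1814, 0.1724]
contact_force: [-0.6, 0.4, -0.9]
```

```bash
python3 -m creep '[[[0,0,0.008,0,0,0,0],[0,0,0.005,0,0,0,0],[0,0,0,0,0,0,0],[0,0,0,0,0,0,0]]]'|grep -E "pos|cont"
for i in 1 2 3; do python3 -m creep '[[[0,0,-0.055,0,0,0,0],[0,0,-0.06,0,0,0,0],[0,0,-0.055,0,0,0,0],[0,0,-0.05,0,0,0,0],[0,0,0,0,0,0,0],[0,0,0,0,0,0,0]]]' | grep -E "pos|contact"
python3 -m creep '[[[0,0,0.055,0,0,0,0],[0,0,0.06,0,0,0,0],[0,0,0.055,0,0,0,0],[0,0,0.05,0,0,0,0],[0,0,0,0,0,0,0],[0,0,0,0,0,0,0]]]' | grep -E "pos|contact|width"; done
python3 -m creep '[[[0,0,-0.08,0,0,0,0],[0,0,-0.09,0,0,0,0],[0,0,-0.09,0,0,0,0],[0,0,-0.09,0,0,0,0],[0,0,-0.09,0,0,0,0],[0,0,0,0,0,0,0],[0,0,0,0,0,0,0]]]'| grep -E "pos|contact|width"

```

```text
ee_pos: [0.493, -0.1815, 0.1676]
contact_force: [-0.6, 0.5, 5.2]
ee_pos: [0.4923, -0.1812, 0.2538]
contact_force: [0.4, 0.1, -1.8]
ee_pos: [0.4919, -0.1809, 0.1659]
contact_force: [-0.3, -0.4, -1.5]
grip_width: 0.0204
ee_pos: [0.4922, -0.1811, 0.2538]
contact_force: [-0.5, -0.5, -1.5]
ee_pos: [0.4921, -0.1811, 0.1662]
contact_force: [-0.3, 0.3, -1.4]
grip_width: 0.0204
ee_pos: [0.4924, -0.1812, 0.2542]
contact_force: [-0.2, 0.7, -1.5]
ee_pos: [0.4925, -0.1813, 0.1669]
contact_force: [0.1, 0.5, -1.0]
grip_width: 0.0207
ee_pos: [0.4926, -0.1813, 0.3428]
contact_force: [-0.3, 0.5, -1.2]
grip_width: 0.0205
```

```bash
python3 -m creep '[[[-0.03,-0.023,0,0,0,0,0],[-0.05,-0.039,0,0,0,0,0],[-0.05,-0.039,0,0,0,0,0],[-0.05,-0.039,0,0,0,0,0],[-0.05,-0.039,0,0,0,0,0],[-0.055,-0.042,0,0,0,0,0],[0,0,0,0,0,0,0],[0,0,0,0,0,0,0]]]'|grep -E "pos|cont"
python3 -m creep '[[[0,0,0.06,0,0,0,0],[0,0,0.07,0,0,0,0],[0,0,0.06,0,0,0,0],[0,0,0.06,0,0,0,0],[0,0,0.06,0,0,0,0],[0,0,0.06,0,0,0,0],[0,0,0.05,0,0,0,0],[0,0,0.03,0,0,0,0]]]'|grep -E "pos|cont"
for i in 1 2 3; do python3 -m creep '[[[0,0,0.008,0,0,0,0],[0,0,0,0,0,0,0],[0,0,0,0,0,0,0]]]'| grep -E "pos|contact"; done
```

```text
ee_pos: [0.5453, -0.3157, 0.3417]
contact_force: [0.7, 0.3, 0.2]
ee_pos: [0.545, -0.3144, 0.1621]
contact_force: [-0.2, 0.4, -0.9]
ee_pos: [0.5461, -0.3159, 0.1607]
contact_force: [0.5, 0.7, -1.3]
ee_pos: [0.5456, -0.3155, 0.1565]
contact_force: [-0.1, -0.4, -1.2]
ee_pos: [0.5455, -0.3155, 0.1532]
contact_force: [-0.3, -0.5, -0.4]
```

```bash
for i in 1 2; do python3 -m creep '[[[0,0,0.004,0,0,0,0],[0,0,0,0,0,0,0],[0,0,0,0,0,0,0]]]'| grep -E "pos|contact"; done
```

```text
ee_pos: [0.5456, -0.3155, 0.1517]
contact_force: [-0.9, 0.1, -1.1]
ee_pos: [0.5458, -0.3157, 0.1505]
contact_force: [0.9, -0.3, 1.3]
```

```bash
python3 -m creep '[[[0,0,0,0,0,0,0.3],[0,0,0,0,0,0,0.6],[0,0,0,0,0,0,1],[0,0,0,0,0,0,1],[0,0,0,0,0,0,1],[0,0,-0.05,0,0,0,1],[0,0,-0.1,0,0,0,1],[0,0,-0.12,0,0,0,1]]]'
python3 -m creep '[[[0,0,-0.1,0,0,0,1],[0,0,-0.06,0,0,0,1],[0,0,0,0,0,0,1],[0,0,0,0,0,0,1]]]'|grep -E "pos|cont"
python3 - <<'E'
from h import *
s=cam('scene'); d=cam('side')
P=np.array([[.5457,-.3154,z] for z in(.125,.166,.207)])
for n,c in(('s',s),('d',d)):
    q=proj(c,P); hsv=cv2.cvtColor(c['img'],cv2.COLOR_BGR2HSV); m=cv2.inRange(hsv,(8,70,90),(28,255,255))
    k=np.zeros_like(m); x0,y0=(q.min(0)-12).astype(int);x1,y1=(q.max(0)+12).astype(int); k[y0:y1,x0:x1]=m[y0:y1,x0:x1]
    nn,l,st,ce=cv2.connectedComponentsWithStats(k); i=1+st[1:,4].argmax()
    print(n,st[i].tolist(),ce[i].round(1))
E
```

```text
time_s: 49.62
ee_pos: [0.5451, -0.3151, 0.2583]
ee_rot: [[-0.86, 0.51, -0.002], [0.51, 0.86, 0.001], [0.002, 0.0, -1.0]]
contact_force: [0.9, -0.9, -0.2]
grip_width: 0.0853
gripper_force: 0.0
ee_pos: [0.5454, -0.3154, 0.3208]
contact_force: [-0.5, -0.5, -0.3]
s [425, 289, 14, 35, 329] [432.  306.6]
d [323, 171, 25, 27, 287] [337.5 183.9]
```

The brush is back exactly as before. Now the canisters: turn so the fingers close along the collector's x, then go to the front-right can.

```bash
python3 -m creep '[[[0,0,0,0,0,-0.0556,0.7],[0,0,0,0,0,-0.0556,0.7],[0,0,0,0,0,-0.0556,0.7],[0,0,0,0,0,-0.0556,0.7],[0,0,0,0,0,-0.0556,0.7],[0,0,0,0,0,-0.0556,0.7],[0,0,0,0,0,-0.0556,0.7],[0,0,0,0,0,-0.0556,0.7]]]' >/dev/null
python3 -m creep '[[[0,0,0,0,0,-0.0552,0.7],[-0.02,0.064,0,0,0,0,0.7],[-0.02,0.064,0,0,0,0,0.7],[-0.02,0.064,0,0,0,0,0.7],[-0.02,0.064,0,0,0,0,0.7],[-0.02,0.064,0,0,0,0,0.7],[-0.0205,0.0645,0,0,0,0,0.7],[0,0,0,0,0,0,0.7]]]'
python3 - <<'E'
from h import *
w=cam('wrist','w6.png');s=sense();print(s['joints'])
P=np.array([[.479,-.1265,.145],[.438,-.1953,.145],[.5478,-.1675,.145]]);q=proj(w,P);print(q.round(1).tolist())
m=cv2.inRange(cv2.cvtColor(w['img'],cv2.COLOR_BGR2HSV),(12,110,110),(35,255,255));n,l,st,ce=cv2.connectedComponentsWithStats(m)
for i in range(1,n):
    if st[i,4]>25: print(st[i,4],ce[i].round(1),onz(w,ce[i],.146).round(4))
E
```

```text
time_s: 52.22
ee_pos: [0.4366, -0.1943, 0.3216]
ee_rot: [[-0.509, -0.861, -0.001], [-0.861, 0.509, 0.001], [-0.0, 0.001, -1.0]]
contact_force: [0.0, 0.2, -0.2]
grip_width: 0.0599
gripper_force: 0.0
[-5.87401394e-01  1.15016354e-01  1.40991387e-02  1.47018959e+00
 -6.72551617e-05 -1.62340472e+00]
[[318.5, 301.1], [318.6, 224.0], [239.5, 301.0]]
618 [24.8  6.8] [ 0.5487 -0.4672  0.146 ]
49 [102.  18.] [ 0.501 -0.43   0.146]
99 [40.9 38.7] [ 0.5536 -0.444   0.146 ]
1433 [395.7 108.4] [ 0.3286 -0.2493  0.146 ]
891 [ 80.6 127.1] [ 0.5722 -0.3757  0.146 ]
1385 [126.1 172.3] [ 0.5632 -0.3254  0.146 ]
47 [369.3 181.6] [ 0.3778 -0.206   0.146 ]
46 [368.1 205.7] [ 0.3893 -0.187   0.146 ]
72 [317.4 224. ] [ 0.4388 -0.196   0.146 ]
39 [366.8 229.2] [ 0.401  -0.1679  0.146 ]
40 [365.8 251.5] [ 0.4124 -0.1488  0.146 ]
64 [317.2 301.5] [ 0.48   -0.1272  0.146 ]
378 [154.6 474.2] [ 0.7638 -0.0317  0.146 ]
```

```bash
python3 -m creep '[[[0,-0.007,0.07,0,0,0,0.7],[0,0,0.08,0,0,0,0.7],[0,0,0.08,0,0,0,0.7],[0,0,0.08,0,0,0,0.7],[0,0,0.08,0,0,0,0.7],[0,0,0.07,0,0,0,0.7],[0,0,0.05,0,0,0,0.7],[0,0,0.023,0,0,0,0.7]]]'|grep -E "pos|cont"
python3 -m creep '[[[0,0,0,0,0,0,0.7],[0,0,0,0,0,0,0],[0,0,0,0,0,0,0],[0,0,0,0,0,0,0],[0,0,0,0,0,0,0],[0,0,0,0,0,0,0],[0,0,0,0,0,0,0]]]'
python3 -m creep '[[[0,0,-0.02,0,0,0,0],[0,0,-0.03,0,0,0,0],[0,0,-0.02,0,0,0,0],[0,0,0,0,0,0,0],[0,0,0,0,0,0,0],[0,0,0,0,0,0,0]]]'|grep -E "pos|cont|width"
for i in 1 2 3 4; do python3 -m creep '[[[0,0,0,0,0,0,0]]]'|grep -E "cont"; done
```

```text
ee_pos: [0.4399, -0.1972, 0.107]
contact_force: [0.8, -0.5, -0.1]
time_s: 54.15
ee_pos: [0.4407, -0.1973, 0.1097]
ee_rot: [[-0.51, -0.86, 0.001], [-0.86, 0.51, -0.001], [0.0, -0.002, -1.0]]
contact_force: [-2.6, 0.7, 6.7]
grip_width: 0.0387
gripper_force: 60.3
ee_pos: [0.44, -0.1968, 0.1365]
contact_force: [-0.4, -0.1, -2.6]
grip_width: 0.0387
contact_force: [-0.4, 0.4, -3.2]
contact_force: [-0.2, 0.3, -3.9]
contact_force: [-0.4, -0.5, -2.8]
contact_force: [-0.1, -0.3, -3.7]
```

The front-right can reads about 3.3 N, so heavy. I'll lift clear, confirm, and look at the tray on the way.

```bash
python3 -m creep '[[[0,0,-0.04,0,0,0,0],[0,0,-0.06,0,0,0,0],[0,0,-0.06,0,0,0,0],[0,0,-0.06,0,0,0,0],[0,0,-0.06,0,0,0,0],[0,0,0,0,0,0,0]]]'|grep -E "pos|cont|width"
python3 -m creep '[[[-0.03,0.03,0,0,0,0,0],[-0.05,0.05,0,0,0,0,0],[-0.06,0.055,0,0,0,0,0],[-0.06,0.055,0,0,0,0,0],[-0.06,0.055,0,0,0,0,0],[-0.048,0.054,0,0,0,0,0],[0,0,0,0,0,0,0],[0,0,0,0,0,0,0]]]'|grep -E "pos|cont|width"
for i in 1 2 3 4; do python3 -m creep '[[[0,0,0,0,0,0,0]]]'|grep -E "cont"; done
python3 - <<'E'
from h import *
w=cam('wrist','w7.png')
m=(w['img'].max(2)<48).astype(np.uint8); q=proj(w,[[.415,.085,.02]])[0];print(q)
n,l,st,ce=cv2.connectedComponentsWithStats(m)
for i in range(1,n):
    if st[i,4]>1500: 
        print(st[i].tolist(),ce[i].round(0))
E
```

```text
ee_pos: [0.4414, -0.1978, 0.2506]
contact_force: [1.1, -0.1, -2.9]
grip_width: 0.039
ee_pos: [0.3998, -0.0297, 0.2482]
contact_force: [0.7, -0.8, -4.3]
grip_width: 0.0386
contact_force: [-0.7, 0.5, -3.8]
contact_force: [-0.3, 0.0, -4.0]
contact_force: [0.0, 0.4, -3.2]
contact_force: [-0.1, -0.5, -3.0]
[359.74038306 302.36943027]
[0, 293, 640, 187, 57096] [322. 420.]
```

View pics/w7.png

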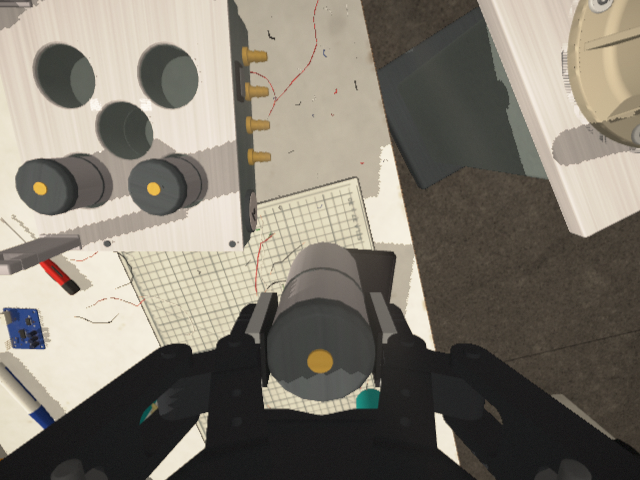

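Heavy confirmed (mean about 3.5 N). The held can at (320,330) hides the tray at about (375,270), so I'll measure the tray from the saved first wrist image, where it was fully visible.

```bash
python3 - <<'E'
from h import *
w=cam('wrist'); s=sense(); R,t=RT(w); Rt=np.array(s['ee_rot']);pt=np.array(s['ee_pos'])
Rc=Rt.T@R.T; pc=Rt.T@((-R.T@t)-pt)     # camera in tool
R0=np.array([[0,1,-.001],[1,0,0],[0,-.001,-1.]]);p0=np.array([.575,0,.231])
Rw=(R0@Rc).T; tw=-Rw@(p0+R0@pc)
c=dict(w); c['rvec']=cv2.Rodrigues(Rw)[0];c['tvec']=tw
print('cam0',(-Rw.T@tw).round(3),'should be .574 .072 .373')
def rect(c,im,box,z=.021,th=60):
    m=np.zeros(im.shape[:2],np.uint8);x0,y0,x1,y1=box;m[y0:y1,x0:x1]=(im[y0:y1,x0:x1].max(2)<th)
    m=cv2.morphologyEx(m,cv2.MORPH_OPEN,np.ones((3,3)))
    k=max(cv2.findContours(m,cv2.RETR_EXTERNAL,cv2.CHAIN_APPROX_NONE)[0],key=cv2.contourArea)
    h=cv2.convexHull(k);P=np.array([onz(c,q[0],z)[:2]*1000 for q in h],np.float32)
    r=cv2.minAreaRect(P);print(r,cv2.boxPoints(r).round(1).tolist())
    return m
rect(c,cv2.imread('pics/wrist0.png'),(95,40,235,210))
d=cam('side');s_=cam('scene')
rect(d,cv2.imread('pics/side0.png'),(305,290,380,350))
rect(s_,cv2.imread('pics/scene0.png'),(245,270,300,330))
E
```

```text
cam0 [0.575 0.073 0.373] should be .574 .072 .373
((421.89776611328125, 84.45663452148438), (123.27499389648438, 79.95208740234375), 54.814369201660156) [[353.70001220703125, 57.099998474121094], [419.1000061035156, 11.0], [490.1000061035156, 111.80000305175781], [424.70001220703125, 157.89999389648438]]
((414.8414306640625, 95.37193298339844), (128.89825439453125, 85.6234130859375), 54.8597297668457) [[342.70001220703125, 67.30000305175781], [412.79998779296875, 18.0], [486.8999938964844, 123.4000015258789], [416.8999938964844, 172.6999969482422]]
((411.3179626464844, 74.43307495117188), (137.82623291015625, 73.96106719970703), 54.55970001220703) [[341.20001220703125, 39.70000076293945], [401.5, -3.200000047683716], [481.3999938964844, 109.0999984741211], [421.1000061035156, 152.0]]
```

```bash
python3 - <<'E'
from h import *
s=cam('scene');d=cam('side')
for n,c in(('s',s),('d',d)):
    m=cv2.inRange(cv2.cvtColor(c['img'],cv2.COLOR_BGR2HSV),(80,120,60),(100,255,200));k,l,st,ce=cv2.connectedComponentsWithStats(m)
    for i in range(1,k):
        if st[i,4]>150: print(n,st[i].tolist(),onz(c,ce[i],.043).round(3))
E
python3 -m creep '[[[-0.039,0.023,0,0,0,0,0],[-0.039,0.023,0,0,0,0,0],[-0.039,0.023,0,0,0,0,0],[-0.039,0.022,0,0,0,0,0],[-0.039,0.022,0,0,0,0,0],[0,0,0,0,0,0,0],[0,0,0.05,0,0,0,0],[0,0,0.06,0,0,0,0]]]'|grep -E "pos|cont|width"
python3 -m creep '[[[0,0,0.07,0,0,0,0],[0,0,0.07,0,0,0,0],[0,0,0.07,0,0,0,0],[0,0,0.06,0,0,0,0],[0,0,0.05,0,0,0,0],[0,0,0.025,0,0,0,0],[0,0,0.01,0,0,0,0],[0,0,0,0,0,0,0]]]'|grep -E "pos|cont|width"
for i in 1 2 3; do python3 -m creep '[[[0,0,0.006,0,0,0,0],[0,0,0,0,0,0,0],[0,0,0,0,0,0,0]]]'|grep -E "pos|cont"; done
```

```text
s [248, 245, 15, 30, 335] [0.478 0.228 0.043]
d [294, 328, 16, 35, 473] [0.477 0.227 0.043]
ee_pos: [0.4018, 0.0596, 0.2049]
contact_force: [0.5, -1.5, -3.5]
grip_width: 0.0384
ee_pos: [0.4016, 0.0599, 0.0632]
contact_force: [0.9, 0.1, -3.8]
grip_width: 0.0385
ee_pos: [0.4014, 0.0601, 0.0607]
contact_force: [-0.5, -1.1, -5.0]
ee_pos: [0.4011, 0.0601, 0.058]
contact_force: [-0.4, -0.7, -4.0]
ee_pos: [0.4014, 0.0601, 0.0558]
contact_force: [-0.4, 0.3, -1.0]
```

```bash
python3 -m creep '[[[0,0,0.002,0,0,0,0],[0,0,0,0,0,0,0.55],[0,0,0,0,0,0,0.65],[0,0,0,0,0,0,0.75],[0,0,0,0,0,0,0.75],[0,0,-0.04,0,0,0,0.75],[0,0,-0.08,0,0,0,0.75],[0,0,-0.1,0,0,0,0.75]]]'|grep -E "pos|cont|width"
python3 -m creep '[[[0,0,-0.11,0,0,0,0.7],[0,0,-0.11,0,0,0,0.7],[0,0,-0.05,0,0,0,0.7],[0.05,-0.068,0,0,0,0,0.7],[0.05,-0.068,0,0,0,0,0.7],[0.05,-0.068,0,0,0,0,0.7],[0.05,-0.068,0,0,0,0,0.7],[0.05,-0.068,0,0,0,0,0.7]]]'|grep -E "pos|cont|width"
python3 -m creep '[[[0.052,-0.068,0,0,0,0,0.7],[0,0,0,0,0,0,0.7],[0,0,0,0,0,0,0.7]]]'|grep -E "pos|cont|width"
python3 - <<'E'
from h import *
w=cam('wrist','w8.png');c=cv2.inRange(cv2.cvtColor(w['img'],cv2.COLOR_BGR2HSV),(12,110,110),(35,255,255));n,l,st,ce=cv2.connectedComponentsWithStats(c)
q=proj(w,[[.48,-.1272,.146],[.5485,-.168,.146]]);print(q.round(1))
for i in range(1,n):
    if st[i,4]>25 and np.min(np.linalg.norm(q-ce[i],axis=1))<30: print(st[i,4],ce[i].round(1),onz(w,ce[i],.146).round(4))
E
```

```text
ee_pos: [0.4004, 0.0601, 0.1432]
contact_force: [0.6, -0.2, 0.6]
grip_width: 0.064
ee_pos: [0.4674, -0.0964, 0.2508]
contact_force: [-0.3, 0.2, -0.1]
grip_width: 0.0599
ee_pos: [0.4795, -0.1267, 0.2506]
contact_force: [-0.9, 0.1, 0.9]
grip_width: 0.0598
[[319.5 245.7]
 [212.8 245.6]]
127 [212.1 245.1] [ 0.5487 -0.1686  0.146 ]
114 [319.6 245.6] [ 0.4799 -0.1273  0.146 ]
```

```bash
python3 -m creep '[[[0,0,0.06,0,0,0,0.7],[0,0,0.07,0,0,0,0.7],[0,0,0.07,0,0,0,0.7],[0,0,0.07,0,0,0,0.7],[0,0,0.05,0,0,0,0.7],[0,0,0.03,0,0,0,0.7],[0,0,0,0,0,0,0.7]]]'|grep -E "pos|cont"
python3 -m creep '[[[0,0,0,0,0,0,0.7],[0,0,0,0,0,0,0],[0,0,0,0,0,0,0],[0,0,0,0,0,0,0],[0,0,0,0,0,0,0],[0,0,0,0,0,0,0],[0,0,0,0,0,0,0]]]'|grep -E "pos|cont|width"
python3 -m creep '[[[0,0,-0.03,0,0,0,0],[0,0,-0.04,0,0,0,0],[0,0,-0.04,0,0,0,0],[0,0,-0.04,0,0,0,0],[0,0,0,0,0,0,0],[0,0,0,0,0,0,0],[0,0,0,0,0,0,0]]]'|grep -E "pos|cont|width"
for i in 1 2 3 4 5 6; do python3 -m creep '[[[0,0,0,0,0,0,0]]]'|grep -E "cont"; done
```

```text
ee_pos: [0.4794, -0.1263, 0.1105]
contact_force: [0.1, -0.3, 0.4]
ee_pos: [0.4806, -0.1273, 0.112]
contact_force: [-0.5, 0.2, 6.0]
grip_width: 0.0384
ee_pos: [0.4794, -0.1269, 0.1702]
contact_force: [-0.3, -0.7, -1.5]
grip_width: 0.0385
contact_force: [0.3, -0.1, -1.7]
contact_force: [0.2, -0.0, -0.7]
contact_force: [0.7, -0.4, -1.2]
contact_force: [0.8, 0.6, -0.5]
contact_force: [0.1, -0.4, -1.2]
contact_force: [0.2, 1.2, -0.7]
```

About 1.1 N, so it's light. It goes back into the front-left well.

```bash
python3 -m creep '[[[0,0,0.03,0,0,0,0],[0,0,0.03,0,0,0,0],[0,0,0.03,0,0,0,0],[0,0,0.03,0,0,0,0],[0,0,0.015,0,0,0,0],[0,0,0.008,0,0,0,0],[0,0,0,0,0,0,0],[0,0,0,0,0,0,0]]]'|grep -E "pos|cont|width"
python3 -m creep '[[[0,0,0.003,0,0,0,0],[0,0,0,0,0,0,0],[0,0,0,0,0,0,0]]]'|grep -E "pos|cont|width"
```

```text
ee_pos: [0.4803, -0.1272, 0.1141]
contact_force: [0.2, -0.2, -1.7]
grip_width: 0.0384
ee_pos: [0.48, -0.1271, 0.1126]
contact_force: [0.1, -0.9, -1.2]
grip_width: 0.039
```

```bash
python3 -m creep '[[[0,0,0.004,0,0,0,0],[0,0,0,0,0,0,0],[0,0,0,0,0,0,0.6],[0,0,0,0,0,0,0.7],[0,0,0,0,0,0,0.7],[0,0,-0.04,0,0,0,0.7],[0,0,-0.08,0,0,0,0.7],[0,0,-0.1,0,0,0,0.7]]]'|grep -E "pos|cont|width"
python3 -m creep '[[[0,0,-0.06,0,0,0,0.7],[0,-0.05,-0.05,0,0,0,0.7],[0,-0.05,0,0,0,0,0.7],[0,-0.05,0,0,0,0,0.7],[0.001,-0.05,0,0,0,0,0.7],[0,0,0,0,0,0,0.7],[0,0,0,0,0,0,0.7]]]'|grep -E "pos|cont|width"
python3 - <<'E'
from h import *
w=cam('wrist','w9.png');c=cv2.inRange(cv2.cvtColor(w['img'],cv2.COLOR_BGR2HSV),(12,110,110),(35,255,255));n,l,st,ce=cv2.connectedComponentsWithStats(c)
q=proj(w,[[.48,-.1272,.146],[.5485,-.168,.146]]);print(q.round(1))
for i in range(1,n):
    if st[i,4]>25 and np.min(np.linalg.norm(q-ce[i],axis=1))<30: print(st[i,4],ce[i].round(1),onz(w,ce[i],.146).round(4))
E
```

```text
ee_pos: [0.4793, -0.1268, 0.199]
contact_force: [0.4, -0.5, -0.3]
grip_width: 0.0598
ee_pos: [0.548, -0.1679, 0.2426]
contact_force: [-0.9, -0.7, 0.0]
grip_width: 0.06
[[429.5 249.5]
 [319.6 249.3]]
120 [319.3 248.7] [ 0.5485 -0.1685  0.146 ]
131 [430.6 249.2] [ 0.4792 -0.127   0.146 ]
```

```bash
python3 -m creep '[[[0,0,0.06,0,0,0,0.7],[0,0,0.07,0,0,0,0.7],[0,0,0.07,0,0,0,0.7],[0,0,0.06,0,0,0,0.7],[0,0,0.04,0,0,0,0.7],[0,0,0.03,0,0,0,0.7],[0,0,0,0,0,0,0.7]]]'|grep -E "pos|cont"
python3 -m creep '[[[0,0,0,0,0,0,0.7],[0,0,0,0,0,0,0],[0,0,0,0,0,0,0],[0,0,0,0,0,0,0],[0,0,0,0,0,0,0],[0,0,0,0,0,0,0],[0,0,0,0,0,0,0]]]'|grep -E "pos|cont|width"
python3 -m creep '[[[0,0,-0.03,0,0,0,0],[0,0,-0.04,0,0,0,0],[0,0,-0.04,0,0,0,0],[0,0,-0.04,0,0,0,0],[0,0,0,0,0,0,0],[0,0,0,0,0,0,0],[0,0,0,0,0,0,0]]]'|grep -E "pos|cont|width"
for i in 1 2 3 4 5 6; do python3 -m creep '[[[0,0,0,0,0,0,0]]]'|grep -E "cont"; done
```

```text
ee_pos: [0.5481, -0.168, 0.1104]
contact_force: [-1.0, 0.7, 0.4]
ee_pos: [0.5492, -0.1685, 0.112]
contact_force: [-1.3, 1.5, 5.8]
grip_width: 0.0387
ee_pos: [0.5481, -0.168, 0.1701]
contact_force: [0.1, 0.5, -1.7]
grip_width: 0.0387
contact_force: [-0.6, 0.3, -1.2]
contact_force: [-0.9, -0.5, -0.2]
contact_force: [0.1, -0.0, -1.4]
contact_force: [-0.5, 0.1, -1.2]
contact_force: [0.3, 0.1, -1.5]
contact_force: [-0.4, 0.1, -0.9]
```

Also light, so back into the back-left well.

```bash
python3 -m creep '[[[0,0,0.03,0,0,0,0],[0,0,0.03,0,0,0,0],[0,0,0.03,0,0,0,0],[0,0,0.03,0,0,0,0],[0,0,0.015,0,0,0,0],[0,0,0.01,0,0,0,0],[0,0,0,0,0,0,0],[0,0,0,0,0,0,0]]]'|grep -E "pos|cont|width"
python3 -m creep '[[[0,0,0.005,0,0,0,0],[0,0,0,0,0,0,0],[0,0,0,0,0,0,0],[0,0,0,0,0,0,0.6],[0,0,0,0,0,0,0.7],[0,0,0,0,0,0,0.7],[0,0,-0.04,0,0,0,0.7],[0,0,-0.08,0,0,0,0.7]]]'|grep -E "pos|cont|width"
python3 -m creep '[[[0,0,-0.1,0,0,0,1],[0,0,-0.1,0,0,0,1],[0,0,-0.1,0,0,0,1],[0,0,-0.08,0,0,0,1],[0,0,0,0,0,0,1],[0,0,0,0,0,0,1]]]'|grep -E "pos|cont|width"
python3 - <<'E'
from h import *
w=cam('wrist','w10.png');c=cv2.inRange(cv2.cvtColor(w['img'],cv2.COLOR_BGR2HSV),(12,110,110),(35,255,255));n,l,st,ce=cv2.connectedComponentsWithStats(c)
q=proj(w,[[.48,-.1272,.146],[.5485,-.168,.146]])
for i in range(1,n):
    if st[i,4]>15 and np.min(np.linalg.norm(q-ce[i],axis=1))<30: print(st[i,4],ce[i].round(1),onz(w,ce[i],.146).round(4))
s=cam('scene','s10.png');d=cam('side','d10.png')
# tray can cap expected z=.006+.085
for nm,k in(('s',s),('d',d)):
    m=cv2.inRange(cv2.cvtColor(k['img'],cv2.COLOR_BGR2HSV),(12,110,110),(35,255,255));n,l,st,ce=cv2.connectedComponentsWithStats(m);q=proj(k,[[.4014,.0601,.092]])
    for i in range(1,n):
        if st[i,4]>1 and np.linalg.norm(q[0]-ce[i])<15: print(nm,'tray cap',st[i,4],ce[i].round(1),q.round(1),onz(k,ce[i],.092).round(4))
a=s['img'][215:435,240:440];b=d['img'][150:370,280:440]
cv2.imwrite('pics/v10.png',np.hstack([cv2.resize(a,(440,484),interpolation=cv2.INTER_CUBIC),cv2.resize(b,(352,484),interpolation=cv2.INTER_CUBIC)]))
E
```

```text
ee_pos: [0.5489, -0.1684, 0.1134]
contact_force: [0.2, 0.5, -1.3]
grip_width: 0.0384
ee_pos: [0.5477, -0.1678, 0.159]
contact_force: [0.9, -0.7, 0.4]
grip_width: 0.0598
ee_pos: [0.5484, -0.1682, 0.311]
contact_force: [0.2, 0.1, -0.2]
grip_width: 0.0855
75 [320.6 226.8] [ 0.5483 -0.1684  0.146 ]
84 [408.5 227.2] [ 0.4793 -0.127   0.146 ]
s tray cap 6 [271.5 283.5] [[272.2 284.1]] [0.4017 0.063  0.092 ]
d tray cap 6 [351.  292.5] [[350.4 291.8]] [0.3993 0.0623 0.092 ]
```

View pics/v10.png

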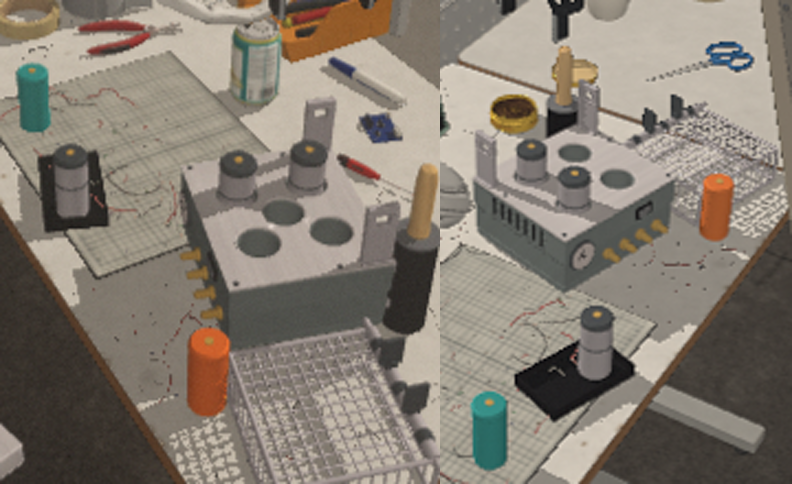

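The heavy can stands upright in the tray (left panel (70,180)), the two light cans are seated in their wells, and the brush is in its tube. Back over the guard now to re-measure it, as it may have been knocked.

```bash
python3 -m creep '[[[0,0,0,0,0,0.0556,1],[0,0,0,0,0,0.0556,1],[0,0,0,0,0,0.0556,1],[0,0,0,0,0,0.0556,1],[0,0,0,0,0,0.0556,1],[0,0,0,0,0,0.0556,1],[0,0,0,0,0,0.0556,1],[0,0,0,0,0,0.0556,1]]]' >/dev/null
python3 -m creep '[[[0,0,-0.028,0,0,0.0552,1],[-0.009,-0.102,0,0,0,0,1],[-0.009,-0.102,0,0,0,0,1],[-0.009,-0.102,0,0,0,0,1],[-0.009,-0.102,0,0,0,0,1],[-0.008,-0.103,0,0,0,0,1],[-0.008,-0.103,0,0,0,0,1],[0,0,0,0,0,0,1]]]'
python3 - <<'E'
from h import *
w=cam('wrist','w11.png'); old=cv2.imread('pics/w4.png')
cv2.imwrite('pics/v11.png',np.vstack([w['img'][40:270,210:480],old[40:270,210:480]]).repeat(1,0))
a=cv2.resize(w['img'][40:240,215:425],(630,600),interpolation=cv2.INTER_CUBIC);cv2.imwrite('pics/v11.png',a)
E
```

```text
time_s: 78.45
ee_pos: [0.4395, -0.3922, 0.3204]
ee_rot: [[-0.858, 0.514, -0.002], [0.514, 0.858, 0.002], [0.002, 0.0, -1.0]]
contact_force: [0.2, 1.1, 0.4]
grip_width: 0.0853
gripper_force: 0.0
```

View pics/v11.png

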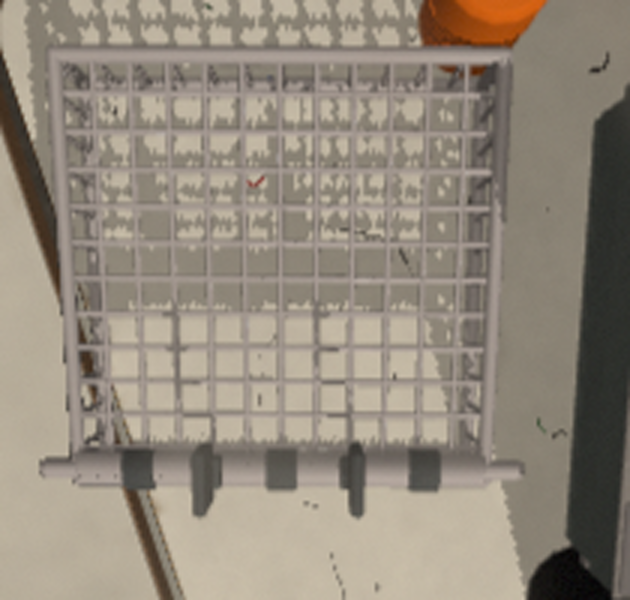

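The guard stands level. Tab tops are at crop (202,515) and (356,515), pin tips at (40,468) and (522,468). I'll convert these and compare with where I left it.

```bash
python3 - <<'E'
from h import *
w=cam('wrist'); s=sense(); print(np.round(s['ee_pos'],4),np.round(s['ee_rot'],3)[:2].tolist())
C=lambda u,v:(u/3+215-.33,v/3+40-.33)
f=lambda u,v,z:onz(w,C(u,v),z)[:2]
tL,tR=f(202,515,.096),f(356,515,.096); a,b=f(41,468,.055),f(522,469,.055)
print('tabs',tL.round(4),tR.round(4),np.linalg.norm(tL-tR));print('pins',a.round(4),b.round(4),np.linalg.norm(a-b),'mid',((a+b)/2).round(4))
for u,v in((a,b),(tL,tR)): d=v-u; print('y-dir deg',np.degrees(np.arctan2(d[1],d[0])))
e=(b-a)/np.linalg.norm(b-a); X=np.array([e[1],-e[0]])
print('grip from tabs',((tL+tR)/2-.012*X).round(4),'from pins',((a+b)/2).round(4),'left at (.4411,-.3904)')
# front corners top rail z=.058
p,q=f(52,53,.057),f(508,53,.057);print('front',p.round(4),q.round(4),np.linalg.norm(p-q),'->grip',((p+q)/2+.1475*X).round(4))
E
```

```text
[ 0.4407 -0.3899  0.3211] [[-0.86, 0.511, -0.001], [0.511, 0.86, 0.002]]
tabs [ 0.416  -0.4258] [ 0.4444 -0.3782] 0.055422481178023064
pins [ 0.3718 -0.4782] [ 0.4696 -0.3152] 0.1899852746610823 mid [ 0.4207 -0.3967]
y-dir deg 59.04955746232525
y-dir deg 59.16692204970463
grip from tabs [ 0.4199 -0.3958] from pins [ 0.4207 -0.3967] left at (.4411,-.3904)
front [ 0.2539 -0.3897] [ 0.3363 -0.2515] 0.1609009624458161 ->grip [ 0.4216 -0.3964]
```

The guard was knocked about 2 cm: its grip is now at (0.4205,-0.3963), yaw unchanged. Pins, tabs and front rail all agree within 1.5 mm. Grasping it there.

```bash
python3 -m creep '[[[0.0175,-0.02,0.05,0,0,0,1],[0.0175,-0.0195,0.08,0,0,0,1],[0,0,0.09,0,0,0,1],[0,0,0.09,0,0,0,1],[0,0,0.08,0,0,0,1],[0,0,0.08,0,0,0,1],[0,0,0.06,0,0,0,1],[0,0,0.04,0,0,0,1]]]' |grep -E "pos|cont"
python3 -m creep '[[[0,0,0.03,0,0,0,1],[0,0,0.0325,0,0,0,1],[0,0,0,0,0,0,1],[0,0,0,0,0,0,1]]]' |grep -E "pos|cont"
python3 - <<'E'
from h import *
w=cam('wrist','w12.png')
E
python3 -m creep '[[[0,0,0,0,0,0,0],[0,0,0,0,0,0,0],[0,0,0,0,0,0,0],[0,0,0,0,0,0,0],[0,0,0,0,0,0,0],[0,0,0,0,0,0,0],[0,0,0,0,0,0,0],[0,0,0,0,0,0,0]]]'
```

```text
ee_pos: [0.4213, -0.3947, 0.0928]
contact_force: [-0.1, -0.1, -0.1]
ee_pos: [0.4213, -0.3969, 0.0696]
contact_force: [-0.6, -0.3, 1.0]
time_s: 81.1
ee_pos: [0.422, -0.398, 0.0714]
ee_rot: [[-0.86, 0.51, 0.002], [0.51, 0.86, -0.004], [-0.004, -0.002, -1.0]]
contact_force: [-0.9, -0.6, 9.6]
grip_width: 0.0355
gripper_force: 61.3
```

Gripped and squeezed (35.5 mm, as before). I'll lift a little, then compare the hold with the earlier one in the wrist image.

```bash
python3 -m creep '[[[0,0,-0.02,0,0,0,0],[0,0,-0.05,0,0,0,0],[0,0,-0.06,0,0,0,0],[0,0,-0.06,0,0,0,0],[0,0,-0.06,0,0,0,0],[0,0,-0.06,0,0,0,0],[0,0,-0.06,0,0,0,0],[0,0,-0.06,0,0,0,0]]]' |grep -E "pos|cont"
python3 -m creep '[[[0,0,-0.06,0,0,0,0],[0,0,-0.06,0,0,0,0],[0,0,0,0,0,0,0],[0,0,0,0,0,0,0],[0,0,0,0,0,0,0]]]'
python3 - <<'E'
from h import *
w=cam('wrist','w13.png'); A=cv2.imread('pics/w2.png'); B=w['img']
from scipy.spatial.transform import Rotation
# camera in tool, expected pixels of guard points if grip at nominal (tool z 14mm.. from hold at fit)
s=sense();Rt=np.array(s['ee_rot']);pt=np.array(s['ee_pos'])
def P(x,y,z): # guard frame -> world for nominal hold: guard x=-toolx, y=tooly
    return pt+Rt@np.array([-(x-.07),y,-(z-(.1-.0300))])  # TCP at guard z .070
q=proj(w,[P(.07,-.087+.004,.055),P(.07,.083,.055),P(-.0785,-.083,.057),P(-.0785,.083,.057)]);print(q.round(1).tolist())
for nm,(x0,y0,x1,y1) in dict(frontL=(0,0,0,0)).items(): pass
ga,gb=[cv2.cvtColor(i,cv2.COLOR_BGR2GRAY) for i in(A,B)]
for k,(u,v) in enumerate(q):
    u,v=int(u),int(v); r=22
    if not(40<u<600 and 40<v<440): print(k,'off');continue
    T=ga[v-r:v+r,u-r:u+r]; S=gb[v-r-18:v+r+18,u-r-18:u+r+18]
    if S.shape[0]<T.shape[0] or S.size==0 or S.shape[1]<T.shape[1]: continue
    m=cv2.matchTemplate(S,T,cv2.TM_CCOEFF_NORMED);_,mx,_,l=cv2.minMaxLoc(m);print(k,(u,v),'shift',l[0]-18,l[1]-18,round(mx,2))
def green(i): 
    h=cv2.cvtColor(i,cv2.COLOR_BGR2HSV); return h
E
```

```text
ee_pos: [0.4207, -0.3959, 0.2413]
contact_force: [0.8, -0.4, -3.4]
time_s: 82.72
ee_pos: [0.4206, -0.3959, 0.2875]
ee_rot: [[-0.86, 0.51, -0.002], [0.51, 0.86, 0.002], [0.003, 0.001, -1.0]]
contact_force: [1.6, 0.2, -3.3]
grip_width: 0.0352
gripper_force: 60.8
[[155.4, 296.1], [489.2, 296.2], [97.7, -70.8], [548.0, -71.0]]
0 (155, 296) shift -6 10 0.2
1 (489, 296) shift -7 -3 0.56
2 off
3 off
```

```bash
python3 - <<'E'
from h import *
A=cv2.imread('pics/w2.png');B=cv2.imread('pics/w13.png')
f=lambda i:np.abs(cv2.Sobel(cv2.GaussianBlur(cv2.cvtColor(i,cv2.COLOR_BGR2GRAY),(3,3),0),cv2.CV_32F,0,1))
g=lambda i:np.abs(cv2.Sobel(cv2.GaussianBlur(cv2.cvtColor(i,cv2.COLOR_BGR2GRAY),(3,3),0),cv2.CV_32F,1,0))
for c0,c1 in((230,410),(230,320),(320,410)):
  for r0,r1 in((20,330),(20,200),(180,340)):
    a,b=[np.median(f(i)[r0:r1,c0:c1],1) for i in(A,B)]
    a,b=[(x-x.mean())/x.std() for x in(a,b)]
    k=[np.mean(a[15:-15]*np.roll(b,-s)[15:-15]) for s in range(-14,15)];print('v',(c0,c1),(r0,r1),np.argmax(k)-14,round(max(k),2))
for r0,r1 in((20,200),(100,260)):
    a,b=[np.median(g(i)[r0:r1,150:490],0) for i in(A,B)];a,b=[(x-x.mean())/x.std() for x in(a,b)]
    k=[np.mean(a[15:-15]*np.roll(b,-s)[15:-15]) for s in range(-14,15)];print('h',(r0,r1),np.argmax(k)-14,round(max(k),2))
# central sleeve dark rows
for n,i in(('A',A),('B',B)):
    p=cv2.cvtColor(i,cv2.COLOR_BGR2GRAY)[200:360,314:328].mean(1);print(n,p[::4].round(0).tolist())
E
```

```text
v (230, 410) (20, 330) -3 0.86
v (230, 410) (20, 200) -2 0.88
v (230, 410) (180, 340) -3 0.99
v (230, 320) (20, 330) -2 0.77
v (230, 320) (20, 200) -2 0.76
v (230, 320) (180, 340) -3 0.98
v (320, 410) (20, 330) -2 0.83
v (320, 410) (20, 200) -2 0.83
v (320, 410) (180, 340) -3 0.97
h (20, 200) 0 0.78
h (100, 260) 0 0.8
A [182.0, 176.0, 158.0, 157.0, 160.0, 190.0, 192.0, 158.0, 183.0, 188.0, 191.0, 191.0, 192.0, 187.0, 188.0, 193.0, 142.0, 177.0, 180.0, 177.0, 142.0, 69.0, 70.0, 74.0, 79.0, 84.0, 89.0, 93.0, 90.0, 224.0, 224.0, 223.0, 223.0, 223.0, 224.0, 224.0, 225.0, 225.0, 224.0, 223.0]
B [152.0, 182.0, 184.0, 191.0, 193.0, 194.0, 190.0, 180.0, 194.0, 194.0, 194.0, 194.0, 193.0, 154.0, 189.0, 172.0, 149.0, 174.0, 176.0, 127.0, 68.0, 69.0, 70.0, 74.0, 78.0, 82.0, 85.0, 85.0, 216.0, 215.0, 214.0, 194.0, 212.0, 215.0, 216.0, 217.0, 214.0, 214.0, 205.0, 194.0]
```

The hold matches the earlier one within about 3 px (1.2 mm toward the front). I'll compensate and carry it over the collector.

```bash
python3 -m creep '[[[-0.004,0.03,0,0,0,0,0],[-0.006,0.06,0,0,0,0,0],[-0.007,0.065,0,0,0,0,0],[-0.007,0.065,0,0,0,0,0],[-0.008,0.065,0,0,0,0,0],[-0.007,0.065,0,0,0,0,0],[-0.007,0.065,0,0,0,0,0],[-0.007,0.065,0,0,0,0,0]]]' |grep -E "pos|cont|width"
python3 -m creep '[[[-0.007,0.05,0,0,0,0,0],[0,0.023,0,0,0,0,0],[0,0,0,0,0,0,0],[0,0,0,0,0,0,0],[0,0,0,0,0,0,0]]]'
python3 - <<'E'
from h import *
s=sense();print(np.round(s['ee_pos'],4),np.round(s['ee_rot'],4).tolist())
E=np.array(s['ee_pos']);R=np.array(s['ee_rot'])[:2,:2];d=np.array([.554,-.2178])-E[:2];print('need tool xy',(R.T@d/.4).round(4))
w=cam('wrist','w14.png');A=cv2.imread('pics/w13.png');B=w['img']
f=lambda i:np.abs(cv2.Sobel(cv2.GaussianBlur(cv2.cvtColor(i,cv2.COLOR_BGR2GRAY),(3,3),0),cv2.CV_32F,0,1))
a,b=[np.median(f(i)[180:340,230:410],1) for i in(A,B)];a,b=[(x-x.mean())/x.std() for x in(a,b)]
k=[np.mean(a[15:-15]*np.roll(b,-s)[15:-15]) for s in range(-14,15)];print('v',np.argmax(k)-14,round(max(k),2))
E
```

```text
ee_pos: [0.5379, -0.2406, 0.2889]
contact_force: [0.1, -0.8, -3.2]
grip_width: 0.0353
time_s: 84.4
ee_pos: [0.5541, -0.2192, 0.2892]
ee_rot: [[-0.859, 0.511, 0.0], [0.511, 0.859, -0.0], [-0.0, -0.0, -1.0]]
contact_force: [-0.5, 0.4, -3.4]
grip_width: 0.0351
gripper_force: 60.8
[ 0.5541 -0.2192  0.2892] [[-0.8595, 0.5111, 0.0], [0.5111, 0.8595, -0.0002], [-0.0001, -0.0002, -1.0]]
need tool xy [0.0021 0.0029]
v 0 1.07
```

```bash
python3 -m creep '[[[0.002,0.003,0.03,0,0,0,0],[0,0,0.05,0,0,0,0],[0,0,0.05,0,0,0,0],[0,0,0.05,0,0,0,0],[0,0,0.04,0,0,0,0],[0,0,0,0,0,0,0],[0,0,0,0,0,0,0]]]' |grep -E "pos|cont|width"
python3 -m creep '[[[0,0,0.015,0,0,0,0],[0,0,0.015,0,0,0,0],[0,0,0.015,0,0,0,0],[0,0,0.015,0,0,0,0],[0,0,0,0,0,0,0],[0,0,0,0,0,0,0]]]' |grep -E "pos|cont|width"
```

```text
ee_pos: [0.5547, -0.2173, 0.2017]
contact_force: [0.4, -0.3, -2.1]
grip_width: 0.0352
ee_pos: [0.5545, -0.2171, 0.1772]
contact_force: [-0.3, -0.6, -2.0]
grip_width: 0.0351
```

```bash
for i in 1 2 3; do python3 -m creep '[[[0,0,0.007,0,0,0,0],[0,0,0,0,0,0,0],[0,0,0,0,0,0,0]]]'|grep -E "pos|cont"; done
```

```text
ee_pos: [0.5545, -0.2171, 0.1744]
contact_force: [0.1, -0.1, -2.8]
ee_pos: [0.5545, -0.2171, 0.1716]
contact_force: [-0.3, -0.6, -1.9]
ee_pos: [0.5548, -0.2172, 0.1714]
contact_force: [-3.3, 2.3, 10.8]
```

Resting on the deck at the expected height. Releasing and rising.

```bash
python3 -m creep '[[[0,0,-0.005,0,0,0,0],[0,0,0,0,0,0,0],[0,0,0,0,0,0,0.3],[0,0,0,0,0,0,0.6],[0,0,0,0,0,0,0.8],[0,0,0,0,0,0,1],[0,0,0,0,0,0,1],[0,0,0,0,0,0,1]]]'
python3 -m creep '[[[0,0,-0.03,0,0,0,1],[0,0,-0.06,0,0,0,1],[0,0,-0.08,0,0,0,1],[0,0,-0.09,0,0,0,1],[0,0,-0.07,0,0,0,1],[0,0,0,0,0,0,1],[0,0,0,0,0,0,1],[0,0,0,0,0,0,1]]]'|grep -E "pos|cont"
python3 - <<'E'
from h import *
w=cam('wrist','w15.png'); s=sense();print(np.round(s['ee_pos'],4))
c=np.array([.4929,-.1814]);X=np.array([.859,-.512]);Y=np.array([.512,.859])
L=lambda x,y,z:[*(c+x*X+y*Y),z]
im=w['img'];gray=cv2.cvtColor(im,cv2.COLOR_BGR2GRAY)
old=cv2.imread('pics/w1.png')
# tabs: dark columns just behind the hinge tube, z=.196, x=.080
for y in(-.0285,-.0165,.0165,.0285): print('pred tab',y,proj(w,[L(.08,y,.194)]).round(1))
row=int(proj(w,[L(.080,0,.194)])[0,1]); 
for r in(row-3,row,row+3): p=gray[r,250:400]; print(r,(np.where(p<105)[0]+250).tolist())
for nm,(x,y,z) in dict(capFL=(-.04,.04,.146),winL=(.07,.092,.155),winR=(.07,-.092,.155),pinmid=(.07,0,.155),front=(-.0785,0,.157)).items(): print(nm,proj(w,[L(x,y,z)]).round(1))
# hinge tube rows: central dark sleeve
u,v=proj(w,[L(.07,0,.155)])[0].astype(int); p=gray[v-25:v+25,u-3:u+4].mean(1); d=np.where(p<110)[0]+v-25; print('sleeve rows',d.min(),d.max(),onz(w,(u,d.mean()),.162))
E
```

```text
time_s: 88.2
ee_pos: [0.5546, -0.2171, 0.1709]
ee_rot: [[-0.86, 0.51, 0.0], [0.51, 0.86, -0.0], [-0.0, 0.0, -1.0]]
contact_force: [0.1, 0.3, -0.5]
grip_width: 0.0855
gripper_force: 0.0
ee_pos: [0.5539, -0.2168, 0.3015]
contact_force: [-0.5, 0.2, -0.4]
[ 0.5539 -0.2168  0.3015]
pred tab -0.0285 [[283.3 256. ]]
pred tab -0.0165 [[299.1 256. ]]
pred tab 0.0165 [[342.3 256.1]]
pred tab 0.0285 [[358.  256.1]]
253 [250, 251, 252, 253, 254, 255, 256, 257, 258, 259, 260, 261, 262, 263, 264, 265, 281, 282, 283, 284, 285, 286, 287, 354, 355, 356, 357, 358, 359, 360]
256 [250, 251, 252, 253, 254, 255, 256, 257, 258, 259, 260, 261, 262, 263, 281, 282, 283, 284, 285, 286, 355, 356, 357, 358, 359, 360]
259 [252, 253, 254, 255, 256, 257, 258, 259, 260, 261, 262]
capFL [[371.1  94.5]]
winL [[427.3 231.2]]
winR [[214.2 230.8]]
pinmid [[320.7 231. ]]
front [[321.2  35.6]]
sleeve rows 223 240 [ 0.55160819 -0.21710974  0.162     ]
```

Both tabs are at their sprung-out positions: 283.7 and 357.5 px, against 283.3 and 358.0 predicted. So both pins are home in their ears. Handing in.

```bash
python3 -c "
from bench import finish_job
print(finish_job())"
```

```text
the job is handed in; nothing more can be done
None
```

Job handed in at about 89 s: the guard came off, the pot got more than two full strokes from floor to rim, the brush is back in its tube, the heavy can stands upright in the tray, the two light cans are in their wells, and the guard is refitted (it had been knocked about 2 cm on the bench) with the tab positions showing both pins sprung home.

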